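# Refill the clip magazine and latch its keeper bar

## Robot

A 6-joint arm with a two-finger parallel gripper is mounted at the origin on a cart in front of the work surface, level with it; the furniture and walls round the work are solid. World frame = base frame: x ahead of the robot, y to its left, z up, the work surface at z = 0. Lengths are in mm, angles in rad, forces in N, time in s.
With the tool pointing down it reaches from about 275 to 750 mm from the base axis. Payload 10.2 kg.
Tool frame: the origin (TCP) lies at the very end of the fingers, on their centre line; the grasp point (between the pads) lies behind it (ctrl.grasp_offset is the z of the grasp point in the tool frame, in mm); z points along the fingers, y is the direction in which the jaws open and shut (so a half turn about z gives the same grasp; the last joint's range is limited). The gripper opens to 85 mm and grips with 20 to 120 N. Pads are 22 mm wide; open, the fingers measure 114 mm over their backs; the gripper's body (76 mm by 85 mm) begins 54 mm behind the grasp point. The pads swing forward as they close: fully open they stand 13 mm farther back than shut.
Start: joints at [0.887, 0.313, 1.498, -0, 1.331, -0.223], TCP at [233.462, 470.241, 231.294] pointing down, gripper open.
Joint ranges: [-2.94, 2.94], [-0.97, 2.17], [0.19, 2.56], [-1.23, 4.37], [0.02, 3.11], [-2.88, 2.88]. Speed limits (rad/s): [2.39, 2.39, 3.01, 3.14, 3.14, 3.14].

## Interface

Orientations are given as a unit quaternion [w, x, y, z].
In Python, from rig import ctrl, capture, job gives the robot as it stands. The module is installed in compiled form; this text tells all that it offers.
- The arm moves only by the tool move_arm, never from a script. Its argument "series" is a list of rows, each a list of 7 numbers: the turn, a rotation vector about the tool's x, y, z in rad, then the shift along the tool's x, y, z in cm, then the opening, from 0 (shut) to 1 (fully open). A call has 1 to 5 rows; each row is the pose to reach, as a shift and turn from the pose measured when the call began, along the tool's axes at that moment; what a row does not reach only later rows make up. A row lasts 1/12 s, in which the tool goes at most 41.7 mm and 7.16 degrees, less where a joint would pass 70% of its speed; a pose out of reach is approached as far as the arm can. A call with a gripper value outside its range is refused whole. The fingers move at their own pace and stop on an object; "grip_force" is the grip in N (left out, the last holds). Time passes only in rows, so rows that repeat a pose let the fingers close. It gives the time, the measured TCP pose, the force and the opening at its end, in the units of the state.
- ctrl.sense(): the state, without advancing time (a new reading comes with each control period).
- capture(name): name is "scene" or "top"; returns a dict with "frame" (420x560x3 uint8, red, green, blue), "mtx" (3x3 intrinsics, pixels), "R" (3x3) and "t" (3): a world point X has camera coordinates R X + t. Camera axes: x right, y down, z forward; pixel columns grow to the right and rows downward; lengths in mm; the calibration is good to about 2 mm. A picture is of the moment at which its call begins. There is no depth.
- job.finish_job(): hands the job in, once; it reports no verdict.
The state is a dict: "time_s": time; "joints": joint angles; "dq": joint speeds; "tau": joint torques, N m; "eef_pos": TCP position; "ee_rot": TCP orientation; "force": force on the tool from outside, world axes, zero at the start; "wrist_torque": the same for the moment, N m; "grip_width": opening from 0.0 (shut) to 1.0 (fully open).
Only numpy, scipy, OpenCV 4.12 (cv2) and the standard library are available. Lean on these libraries where they do the work, as an engineer would, in place of code of your own. Each camera call takes 0.05 s, during which the arm holds its last target.

## Task

Refill the box-clip magazine on the packing table: swing its keeper bar wide open, at least square to its shut position, then with the bar open put every clip that stands on the table into the sloping channel, standing on its sole with the fin up and the tongue pointing downhill. Once all are in, swing the keeper bar shut until it snaps into its detent. Leave the tape measure, the stamp and the jar lid where they are.

Things in the scene. Friction and masses are not known exactly. Their poses are not given: they have to be found in the camera images.
- magazine: clip magazine, fixed: grey base plate 340 x 125 x 8 mm (x = -190 to 150) with an aluminium channel along x (y = 0) that slopes 15 deg, uphill to +x, stop at x = -176. Origin on its underside. Channel 44 mm wide inside, walls 4 thick, 12 above the deck; deck top z = 66 mm at x = 0, 103 at the open upper end x = 140. Slippery: released clips slide down by themselves. Six clips reach up to x = 77
- chute_load (a point): point on the deck's surface in the middle of the channel, at (77, 0, 87) mm of the magazine's frame: the topmost place to load, where a clip's origin can be put down even when five clips are already in (its tail is then 20 mm short of the shut keeper bar)
- keeper (a joint): keeper bar's angle (rad) about its upright hinge: 0 = shut across the channel at its stop, grows as it swings away uphill (clockwise from above), end stop 1.75. Stays where it is left (light friction). Near shut, a nub under it rides over a spring ball in the latch post (felt from 0.19, top at 0.09, some 2 N at the knob), then snaps to 0 and is held. Starts ajar
- keeper_knob (a point): middle of the upright black knob (18 mm across, 45 tall, 22 above and below this point) on the free end of the flat steel keeper bar (12 mm wide, 10 thick), 112 mm from the hinge axis. Bar shut: at (118, 68, 150) mm of the magazine's frame. The latch post with its lug, up to z = 128, stands under the bar 24 mm from the knob towards the hinge
- keeper_hinge (a point): vertical hinge axis of the keeper bar, at the height of the bar's middle, 122 mm above the table, at (118, -44, 122) mm of the magazine's frame; shut, the bar points from here along the magazine's +y, open square along its +x
- tape_measure: bystander: pocket tape measure lying on its side, 58 x 90 x 28 mm; origin under its middle
- date_stamp: bystander: hand stamp standing upright, 27 x 46 x 80 mm; origin under its middle
- lid_5: bystander: black jar lid, 69 mm across, 12 mm high; origin under its middle
- clip_1: box clip, black plastic, 45 g: sole 32 x 36 x 10 mm; a tongue 16 wide, 10 high sticks out 12 mm in front (+x: nose tip x = +28 mm, tail x = -16); an upright grip fin over the sole's middle, 26 mm long (x), 12 thick (y), top 48 above the underside. Origin: centre of the sole's underside; z up. Starts upright on the table, turned any way; may be absent
- clip_2: box clip, black plastic, 45 g: sole 32 x 36 x 10 mm; a tongue 16 wide, 10 high sticks out 12 mm in front (+x: nose tip x = +28 mm, tail x = -16); an upright grip fin over the sole's middle, 26 mm long (x), 12 thick (y), top 48 above the underside. Origin: centre of the sole's underside; z up. Starts upright on the table, turned any way; may be absent
- clip_3: box clip, black plastic, 45 g: sole 32 x 36 x 10 mm; a tongue 16 wide, 10 high sticks out 12 mm in front (+x: nose tip x = +28 mm, tail x = -16); an upright grip fin over the sole's middle, 26 mm long (x), 12 thick (y), top 48 above the underside. Origin: centre of the sole's underside; z up. Starts upright on the table, turned any way; may be absent
- clip_4: box clip, black plastic, 45 g: sole 32 x 36 x 10 mm; a tongue 16 wide, 10 high sticks out 12 mm in front (+x: nose tip x = +28 mm, tail x = -16); an upright grip fin over the sole's middle, 26 mm long (x), 12 thick (y), top 48 above the underside. Origin: centre of the sole's underside; z up. Starts upright on the table, turned any way; may be absent
- clip_5: box clip, black plastic, 45 g: sole 32 x 36 x 10 mm; a tongue 16 wide, 10 high sticks out 12 mm in front (+x: nose tip x = +28 mm, tail x = -16); an upright grip fin over the sole's middle, 26 mm long (x), 12 thick (y), top 48 above the underside. Origin: centre of the sole's underside; z up. Starts upright on the table, turned any way; may be absent
- clip_6: box clip, black plastic, 45 g: sole 32 x 36 x 10 mm; a tongue 16 wide, 10 high sticks out 12 mm in front (+x: nose tip x = +28 mm, tail x = -16); an upright grip fin over the sole's middle, 26 mm long (x), 12 thick (y), top 48 above the underside. Origin: centre of the sole's underside; z up. Starts upright on the table, turned any way; may be absent
Mind the look-alikes: they are no part of the job. What is shaped like the clip_6 but green or red is not meant. What is shaped like the clip_4 but purple is not meant.

How it is judged:
By the outcome, as a careful person would: the job done as asked, in the order asked, and still so for the second after the job is handed in, with the robot touching nothing.
Of clip_1, clip_2, clip_3, clip_4, clip_5, clip_6 only 4 to 6 are there at a start; the rules pass over those that are not, and their reading is None.
At some moment in a run one of clip_1, clip_2, clip_3, clip_4, clip_5, clip_6 may be knocked a few centimetres aside while the robot is not near it.
Once in a run the grip may slacken for a moment while it holds something.
It also fails if it takes over 210 s, if anything falls off the work surface, if the arm or the gripper's body presses on something with over 40 N, if the wrist force passes 120 N, or if a joint passes its speed limit or range.

## Working session

There is one attempt and no reset: what is moved stays moved. The work goes in short steps, Python scripts to look and compute and a tool call to move; the robot and the scene stay as the last step left them, time stands still between calls to the robot, and variables do not carry over. Pictures are saved under pics/ and viewed, and the job is handed in when it is done.

Besides the shell and the picture viewer there is one more tool, called after "Emit:" as name(argument=value, ...) on one line, values as JSON. move_arm: Moves the arm, as the interface text tells. Its arguments: {"type":"object","properties":{"series":{"type":"array","items":{"type":"array","items":{"type":"number"}}},"grip_force":{"type":"number"}},"required":["series"]}

```bash
mkdir -p pics; ls
python3 - <<'E'
from rig import ctrl,capture
import cv2
s=ctrl.sense();print(s, ctrl.grasp_offset)
for n in("scene","top"):
    c=capture(n);cv2.imwrite(f"pics/{n}0.png",cv2.cvtColor(c["frame"],cv2.COLOR_RGB2BGR));print(n,c["mtx"],c["R"],c["t"])
E
```

```text
pics
{'time_s': 0.0, 'joints': array([ 8.86613082e-01,  3.13481184e-01,  1.49844954e+00,  1.13593174e-05,
        1.33098867e+00, -2.23391068e-01]), 'dq': array([-0.00090666, -0.00035859,  0.00075873,  0.00049241, -0.00088624,
       -0.0019175 ]), 'tau': array([ 9.51558832e-04, -4.12261248e+01, -2.59750021e+01, -1.04971639e-04,
        3.97918149e-03, -1.04037696e-05]), 'eef_pos': array([233.28265476, 470.03622861, 230.71442981]), 'ee_rot': array([-2.95760673e-04,  2.28364430e-01,  9.73575496e-01, -5.93813424e-04]), 'force': array([-0.16271426,  0.19327708,  0.77157924]), 'wrist_torque': array([-0.00544481,  0.02746843,  0.06764417]), 'grip_width': 1.0004618049268545} -18.700000000000003
scene [[405.08595501   0.         280.44195979]
 [  0.         405.08595501 209.69639946]
 [  0.           0.           1.        ]] [[-0.8945794  -0.44650369  0.01903051]
 [-0.23241209  0.42842668 -0.87317535]
 [ 0.38172284 -0.7855476  -0.48703454]] [508.68637012 274.10975856 789.8085631 ]
top [[428.77582719   0.         282.60882156]
 [  0.         428.77582719 209.99554341]
 [  0.           0.           1.        ]] [[ 0.02898082 -0.99921983 -0.02682981]
 [-0.99339896 -0.02581091 -0.11176896]
 [ 0.11098926  0.02989186 -0.99337196]] [ -54.77733067  619.76823776 1033.41038442]
```

View pics/scene0.png

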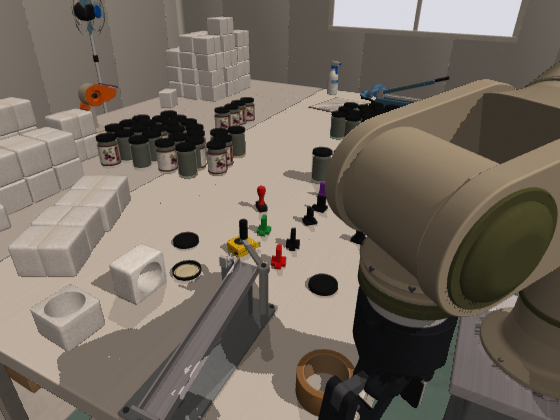

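View pics/top0.png

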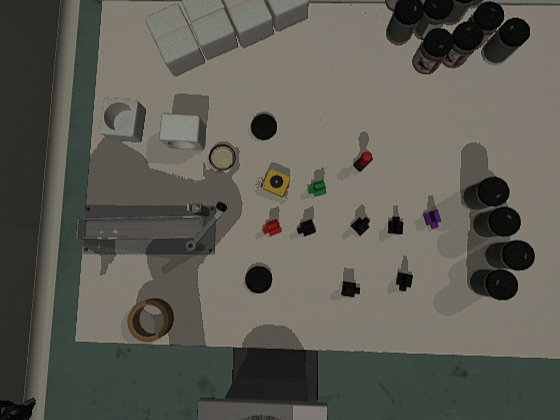

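Run:
```python
import cv2
a=cv2.imread("pics/top0.png")
cv2.imwrite("pics/t_z1.png",cv2.resize(a[190:310,240:440],None,fx=4,fy=4,interpolation=cv2.INTER_CUBIC)[:600])
cv2.imwrite("pics/t_z2.png",cv2.resize(a[180:280,70:250],None,fx=4.4,fy=4.4,interpolation=cv2.INTER_CUBIC))
b=cv2.imread("pics/scene0.png")
cv2.imwrite("pics/s_z1.png",cv2.resize(b[170:420,120:380],None,fx=2.4,fy=2.4,interpolation=cv2.INTER_CUBIC))
```

```text
(no output)
```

View pics/t_z1.png

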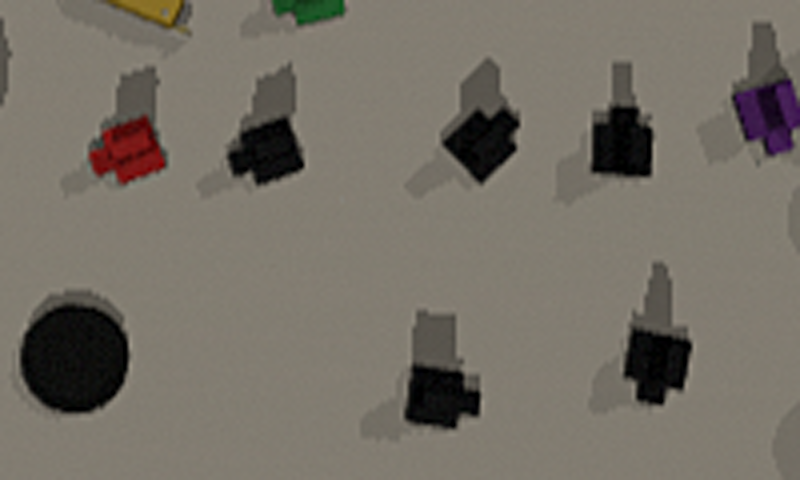

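View pics/t_z2.png

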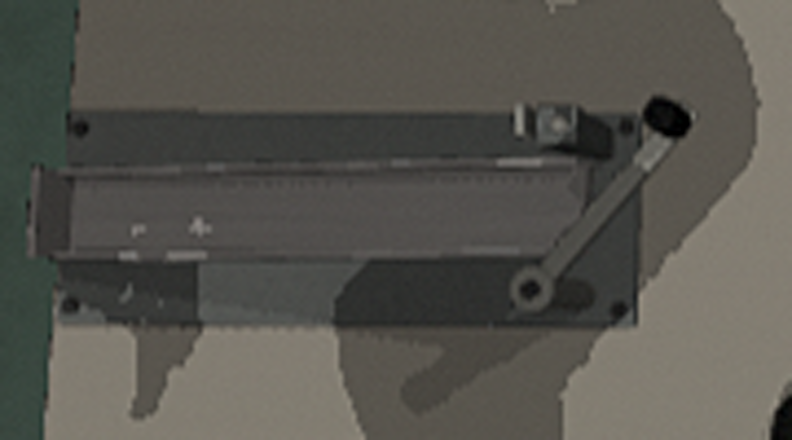

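View pics/s_z1.png

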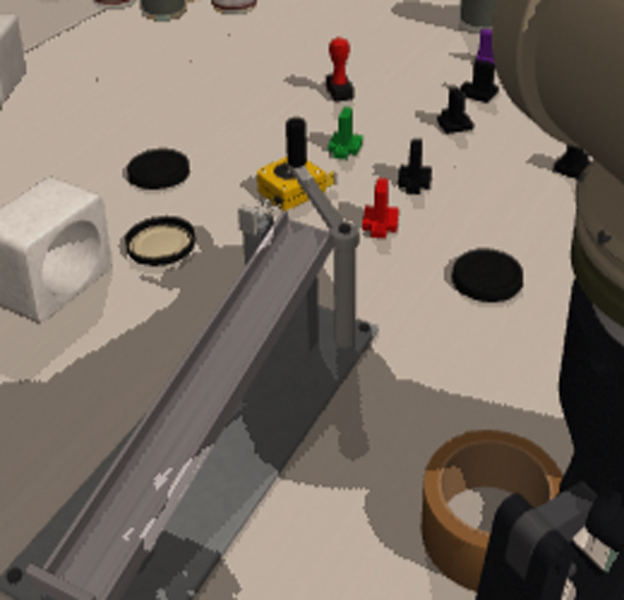

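```bash
cat > h.py <<'E'
import numpy as np,cv2,json
from scipy.spatial.transform import Rotation as Ro
from rig import ctrl,capture
def ray(c,u,v,z):
    d=c["R"].T@np.linalg.inv(c["mtx"])@np.array([u,v,1.]); C=-c["R"].T@c["t"]
    return C+d*((z-C[2])/d[2])
def proj(c,X):
    p=c["mtx"]@(c["R"]@np.asarray(X,float)+c["t"]); return p[:2]/p[2]
def snap(tag):
    o={}
    for n in("scene","top"):
        c=capture(n);o[n]=c;cv2.imwrite(f"pics/{n}_{tag}.png",cv2.cvtColor(c["frame"],cv2.COLOR_RGB2BGR))
    return o
def zoom(c,u,v,w,h,k,fn,gain=1):
    a=cv2.cvtColor(c["frame"],cv2.COLOR_RGB2BGR)
    M=np.float32([[k,0,-k*(u)],[0,k,-k*(v)]])
    r=cv2.warpAffine(a,M,(int(w*k),int(h*k)),flags=cv2.INTER_CUBIC)
    cv2.imwrite(fn,np.clip(r.astype(float)*gain,0,255).astype(np.uint8))
E
python3 - <<'E'
from h import *
c=capture("top");print("C",-c["R"].T@c["t"])
z=lambda x,y:(70+(x+.5)/4.4-.5,180+(y+.5)/4.4-.5)
for n,p,h in[("TR",(640,112),8),("BR",(637,325),8),("TL",(77,110),8),("BLmid",(200,325),8),("hinge",(531,290),127),("knobtop",(660,113),172),("deckTend",(585,165),115),("deckBend",(560,250),115)]:
    print(n,ray(c,*z(*p),h).round(1))
f=c["frame"]; d=(f.max(2)<45).astype(np.uint8)
n,l,st,ce=cv2.connectedComponentsWithStats(d)
for i in range(1,n):
    if 40<st[i,4]<1500: print(st[i],ce[i].round(1),ray(c,*ce[i],10).round(0))
tiles=[]
for (u,v) in [(307,228),(360,226),(396,226),(350,289),(404,281)]:
    zoom(c,u-15,v-15,30,30,12,"pics/x.png",2.5);tiles.append(cv2.imread("pics/x.png")[:, :])
row=lambda t:np.hstack([cv2.resize(x,(266,266)) for x in t])
im=np.vstack([row(tiles[:3]),row(tiles[3:]+[tiles[0]*0])]);cv2.imwrite("pics/tiles.png",im);print(im.shape)
E
```

```text
C [ 502.56715891  -69.62837049 1094.36209178]
TR [632.2 136.7   8. ]
BR [508.7 132.6   8. ]
TL [624.8 469.    8. ]
BLmid [501.4 386.8   8. ]
hinge [524.3 166.1 127. ]
knobtop [612.4  95.6 172. ]
deckTend [590.7 144.  115. ]
deckBend [545.8 154.9 115. ]
[ 0  0 11 10 41] [4.1 4.1] [1172.  743.   10.]
[418  57  10  13  43] [421.8  63.6] [1020. -391.   10.]
[21 90 14 17 53] [27.6 98.4] [905. 652.  10.]
[251 114  26  26 523] [263.4 126.4] [842.  19.  10.]
[209 144  27  24  80] [221.5 153.9] [766. 126.  10.]
[354 154  18  17  94] [359.7 164.2] [ 747. -231.   10.]
[ 13 161  12  17  44] [ 18.3 167.9] [717. 658.  10.]
[  0 166   9  23  49] [  2.9 176.9] [692. 697.  10.]
[270 176  13  12 111] [276.1 181.2] [698. -18.  10.]
[ 463  177   46   32 1063] [486.5 193.1] [ 680. -551.   10.]
[216 202  11  10  76] [221.  206.3] [629. 121.  10.]
[194 205  16  12  98] [203.3 211.3] [615. 166.  10.]
[  0 206   7  20  53] [  2.6 216.5] [588. 687.  10.]
[ 473  207   48   30 1100] [497.1 222.3] [ 607. -575.   10.]
[429 210   7  12  48] [432.4 215.9] [ 619. -415.   10.]
[351 217  19  19 212] [360.5 225.1] [ 590. -235.   10.]
[388 217  15  17 215] [395.1 225.8] [ 591. -321.   10.]
[297 219  19  17 201] [306.4 227.5] [581. -99.  10.]
[192 237  13  15  69] [199.1 246.4] [525. 172.  10.]
[245 266  27  27 570] [258.3 279.1] [448.  19.  10.]
[396 272  17  19 218] [403.6 280.6] [ 455. -342.   10.]
[341 281  19  16 209] [349.4 288.9] [ 431. -209.   10.]
[150 299  24  37 195] [166.6 313.3] [357. 245.  10.]
[133 308  23  29 178] [139.2 325.2] [326. 312.  10.]
(532, 798, 3)
```

View pics/tiles.png

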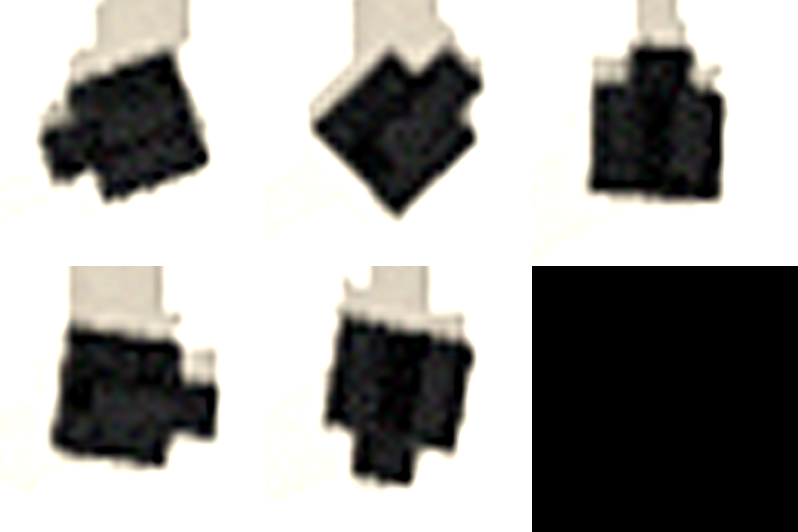

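```bash
cat > clips.py <<'E'
from h import *
M=np.array([[-16,18],[-16,-18],[16,-18],[16,18],[28,0.]])  # BL BR FR FL tip (x fwd,y left)
def fit(P):
    P=np.array(P)[:,:2]; m=M.mean(0);p=P.mean(0)
    A=(M-m).T@(P-p); a=np.arctan2(A[0,1]-A[1,0],A[0,0]+A[1,1])
    R=np.array([[np.cos(a),-np.sin(a)],[np.sin(a),np.cos(a)]])
    o=p-R@m; res=np.linalg.norm((M@R.T+o)-P,axis=1)
    return o.round(1),np.degrees(a).round(1),res.round(1)
E
python3 - <<'E'
from clips import *
c=capture("top")
# order BL BR FR FL tip ; left = +90deg CCW seen from above (image is unmirrored: up=+x,left=+y)
T={"A":((307,228),[(208,158),(175,52),(70,85),(108,200),(48,155)]),
"B":((360,226),[(46,125),(132,213),(209,138),(129,52),(198,65)]),
"C":((396,226),[(58,192),(188,198),(190,90),(60,88),(130,47)]),
"D":((350,289),[(70,59),(53,176),(165,199),(180,76),(216,144)]),
"E":((404,281),[(204,79),(79,52),(64,159),(186,182),(117,217)])}
for k,((u,v),q) in T.items():
    P=[ray(c,u-15+x/8.867-.4,v-15+y/8.867-.4,9) for x,y in q]
    print(k,*fit(P))
E
```

```text
A [ 583.3 -101.1] 110.3 [2.7 1.8 1.2 0.4 0.1]
B [ 589.5 -231.3] -45.5 [0.7 1.  1.3 1.6 0.4]
C [ 588.9 -320.5] -1.2 [1.1 1.1 0.2 1.5 1.1]
D [ 433.  -204.7] -97.6 [1.4 1.8 0.6 1.2 0.1]
E [ 459.5 -342.6] 170.6 [1.6 0.9 1.4 1.5 0.1]
```

```bash
cat >> h.py <<'E'
def Rdown(ax, tilt=0.0):
    """tool x heading ax deg; tilt: pitch nose(x)-down deg, tool z = -normal"""
    a=np.radians(ax);t=np.radians(tilt)
    h=np.array([np.cos(a),np.sin(a),0]);k=np.array([0,0,1.])
    x=h*np.cos(t)-k*np.sin(t); n=h*np.sin(t)+k*np.cos(t)
    z=-n; return np.column_stack([x,np.cross(z,x),z])
def plan(wps):
    """wps: list of (pos, R). prints each relative to current pose"""
    s=ctrl.sense(); q=s["ee_rot"];R0=Ro.from_quat([q[1],q[2],q[3],q[0]]).as_matrix();p0=s["eef_pos"]
    for p,R in wps:
        rv=Ro.from_matrix(R0.T@R).as_rotvec(); d=R0.T@(np.array(p)-p0)/10
        q6=np.degrees(np.arctan2(p[1],p[0]))+90-np.degrees(np.arctan2(R[1,0],R[0,0])); q6=(q6+180)%360-180
        print("turn",rv.round(3),"shift cm",d.round(2),"rows",round(max(np.linalg.norm(d)*10/41.7,np.degrees(np.linalg.norm(rv))/7.16),1),"q6~",round(q6))
H=np.array([525.0,165.6])
def knob(a):  # keeper angle rad -> xy, bar heading deg
    th=np.radians(1.6)-a; return H+112*np.array([np.cos(th),np.sin(th)]),np.degrees(th)
E
python3 - <<'E'
from h import *
k,t=knob(.70);print(k,t)
# jaw axis y tangent: tool x along bar heading (or opposite)
for z in(215,134):
  for ax in (t,t+180):
    plan([((k[0],k[1],z),Rdown(ax))])
E
```

```text
[612.64353924  95.86758265] -38.50704565915762
turn [ 0.00e+00 -1.00e-03 -2.93e+00] shift cm [-50.61 -16.66   1.6 ] rows 23.4 q6~ 137
turn [-0.001 -0.     0.211] shift cm [-50.61 -16.66   1.6 ] rows 12.8 q6~ -43
turn [ 0.00e+00 -1.00e-03 -2.93e+00] shift cm [-50.62 -16.65   9.7 ] rows 23.4 q6~ 137
turn [-0.001 -0.     0.211] shift cm [-50.62 -16.65   9.7 ] rows 13.0 q6~ -43
```

Emit:
move_arm(series=[[0,0,0,-3.8,-1.2,0,0.45],[0,0,0,-7.6,-2.5,0,0.45],[0,0,0,-11.4,-3.8,0,0.45],[0,0,0,-15.2,-5,0,0.45],[0,0,0.05,-19,-6.3,0,0.45]])

```text
time_s: 0.62
eef_pos: [376.5, 327.7, 231.0]
ee_rot: [-0.0, 0.252, 0.968, -0.0]
force: [0.4, 0.9, -0.5]
grip_width: 0.451
```

Run:
```python
from h import *
k,t=knob(.70)
plan([((k[0],k[1],215),Rdown(t+180))]);print(ctrl.sense()["joints"],ctrl.sense()["eef_pos"])
```

```text
turn [-0.001 -0.     0.162] shift cm [-31.93  -8.7    1.6 ] rows 7.9 q6~ -43
[ 4.81195618e-01  2.56558476e-01  1.57337045e+00 -2.62083541e-04
  1.31230249e+00 -5.79237635e-01] [376.51999407 327.71859306 230.98025725]
```

Emit:
move_arm(series=[[0,0,0.03,-4,-1.1,0.2,0.45],[0,0,0.06,-8,-2.2,0.4,0.45],[0,0,0.1,-12,-3.3,0.6,0.45],[0,0,0.13,-16,-4.4,0.8,0.45],[0,0,0.16,-20,-5.5,1,0.45]])

```text
time_s: 1.03
eef_pos: [524.5, 181.0, 220.9]
ee_rot: [-0.0, 0.33, 0.944, -0.0]
force: [0.5, 0.8, -0.6]
grip_width: 0.45
```

Run:
```python
from h import *
k,t=knob(.70)
plan([((k[0],k[1],215),Rdown(t+180))])
```

```text
turn [-0.001 -0.     0.   ] shift cm [-12.2   -1.17   0.59] rows 2.9 q6~ -43
```

Emit:
move_arm(series=[[0,0,0,-4,-0.4,0.2,0.45],[0,0,0,-8.2,-0.8,0.4,0.45],[0,0,0,-12.2,-1.2,0.6,0.45],[0,0,0,-12.2,-1.2,0.6,0.45]])

```text
time_s: 1.37
eef_pos: [615.7, 90.1, 212.9]
ee_rot: [-0.0, 0.332, 0.943, -0.001]
force: [-0.6, -0.2, -0.2]
grip_width: 0.448
```

Run:
```python
from h import *
k,t=knob(.70)
o=snap("k1")
plan([((k[0],k[1],136),Rdown(t+180))])
for n in o:
    print(n,proj(o[n],(k[0],k[1],172)),proj(o[n],ctrl.sense()["eef_pos"]))
```

```text
turn [-0.002 -0.002 -0.002] shift cm [0.09 0.11 7.78] rows 1.9 q6~ -43
scene [243.4731568  220.28988102] [243.21710014 202.73597236]
top [219.47852567 205.15848745] [216.65536136 202.60506939]
```

View pics/scene_k1.png

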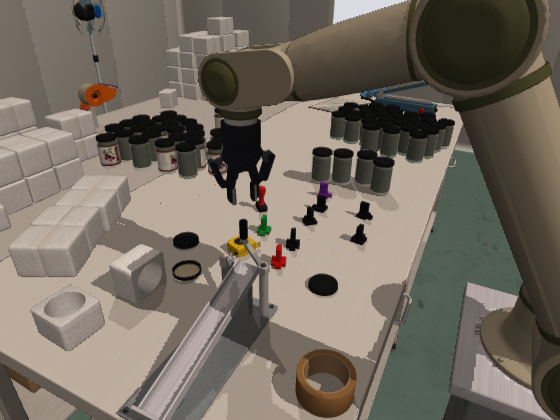

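Emit:
move_arm(series=[[0,0,0,0.1,0.1,3.5,0.45],[0,0,0,0.1,0.1,7.4,0.45],[0,0,0,0.1,0.1,7.4,0.45]])

```text
time_s: 1.72
eef_pos: [608.5, 97.1, 133.1]
ee_rot: [-0.007, 0.33, 0.944, -0.002]
force: [-0.9, 0.6, -1.6]
grip_width: 0.45
```

Run:
```python
from h import *
w=[]
for a in (.75,.95,1.15,1.35,1.5,1.65,1.72):
    k,t=knob(a); w.append(((k[0],k[1],138),Rdown(t+180)))
plan(w)
```

```text
turn [-0.009 -0.011  0.049] shift cm [-0.38 -0.4  -0.49] rows 0.4 q6~ -40
turn [-0.01  -0.01   0.249] shift cm [-0.05 -2.61 -0.47] rows 2.0 q6~ -30
turn [-0.011 -0.009  0.449] shift cm [ 0.72 -4.71 -0.44] rows 3.6 q6~ -19
turn [-0.012 -0.008  0.649] shift cm [ 1.88 -6.62 -0.41] rows 5.2 q6~ -8
turn [-0.013 -0.007  0.799] shift cm [ 3.   -7.88 -0.38] rows 6.4 q6~ 0
turn [-0.014 -0.006  0.949] shift cm [ 4.28 -8.95 -0.36] rows 7.6 q6~ 9
turn [-0.014 -0.006  1.019] shift cm [ 4.94 -9.39 -0.35] rows 8.2 q6~ 13
```

Emit:
move_arm(series=[[-0.01,-0.01,0.1,-0.2,-1.2,-0.4,0.45],[-0.01,-0.01,0.22,0,-2.3,-0.4,0.45],[-0.01,-0.01,0.33,0.3,-3.5,-0.4,0.45],[-0.01,-0.01,0.45,0.7,-4.7,-0.4,0.45],[-0.01,-0.01,0.55,1.3,-5.7,-0.4,0.45]])

```text
time_s: 2.13
eef_pos: [562.7, 60.9, 140.1]
ee_rot: [0.001, 0.576, 0.817, -0.0]
force: [0.2, -0.3, 0.2]
grip_width: 0.453
```

Run:
```python
from h import *
w=[]
for a in (1.25,1.35,1.45,1.55,1.65,1.72,1.76):
    k,t=knob(a); w.append(((k[0],k[1],138),Rdown(t+180)))
plan(w)
```

```text
turn [ 0.001  0.003 -0.006] shift cm [-0.07  0.04  0.21] rows 0.1 q6~ -14
turn [0.001 0.003 0.094] shift cm [-0.02 -1.08  0.2 ] rows 0.8 q6~ -8
turn [0.001 0.003 0.194] shift cm [ 0.14 -2.19  0.2 ] rows 1.6 q6~ -3
turn [0.001 0.003 0.294] shift cm [ 0.41 -3.27  0.2 ] rows 2.4 q6~ 3
turn [0.001 0.002 0.394] shift cm [ 0.79 -4.33  0.2 ] rows 3.2 q6~ 9
turn [0.001 0.002 0.464] shift cm [ 1.12 -5.04  0.2 ] rows 3.7 q6~ 13
turn [0.001 0.002 0.504] shift cm [ 1.32 -5.44  0.2 ] rows 4.0 q6~ 15
```

Emit:
move_arm(series=[[0,0,0.1,0,-1.1,0.2,0.45],[0,0,0.2,0.1,-2.2,0.2,0.45],[0,0,0.3,0.4,-3.3,0.2,0.45],[0,0,0.4,0.8,-4.4,0.2,0.45],[0,0,0.47,1.1,-5.1,0.2,0.45]])

```text
time_s: 2.55
eef_pos: [510.4, 54.8, 140.2]
ee_rot: [0.002, 0.752, 0.659, 0.001]
force: [0.3, -0.2, -0.2]
grip_width: 0.448
```

Run:
```python
from h import *
w=[]
for a in (1.72,1.76):
    k,t=knob(a); w.append(((k[0],k[1],138),Rdown(t+180)))
plan(w)
```

```text
turn [ 0.004  0.002 -0.01 ] shift cm [-0.02  0.11  0.22] rows 0.1 q6~ 13
turn [0.004 0.002 0.03 ] shift cm [-0.02 -0.34  0.22] rows 0.2 q6~ 15
```

Emit:
move_arm(series=[[0,0,0.03,0,-0.4,0.2,0.45],[0,0,0.03,0,-0.2,0.2,0.45],[0,0,0.03,0,-0.2,-4,0.45],[0,0,0.03,0,-0.2,-8,0.45],[0,0,0.03,0,-0.2,-9,0.45]])

```text
time_s: 2.97
eef_pos: [510.1, 55.6, 237.6]
ee_rot: [0.006, 0.761, 0.649, 0.004]
force: [0.1, -0.0, 0.3]
grip_width: 0.45
```

Run:
```python
from h import *
o=snap("k2"); c=o["scene"]
for a in (1.4,1.57,1.65,1.7): print(a,proj(c,(*knob(a)[0],172)))
zoom(c,200,160,200,150,4,"pics/k2z.png")
```

```text
1.4 [279.32998813 219.31213436]
1.57 [287.68454328 220.9959207 ]
1.65 [291.45811122 222.04036294]
1.7 [293.75371238 222.77344776]
```

View pics/k2z.png

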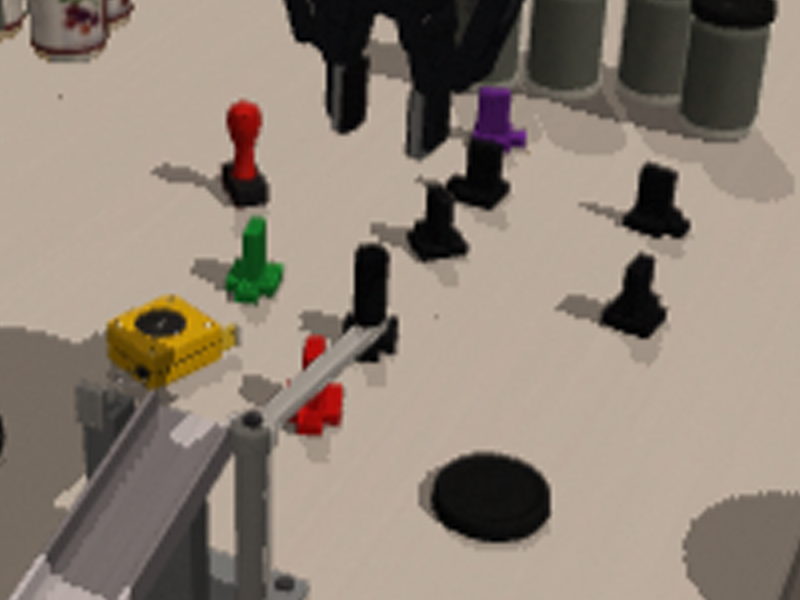

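Run:
```python
from h import *
plan([((583.3,-101.1,z),Rdown(110.3)) for z in(150,15)])
```

```text
turn [ 0.01   0.004 -0.514] shift cm [-14.29   9.71   8.49] rows 4.6 q6~ -30
turn [ 0.01   0.004 -0.514] shift cm [-14.27   9.57  21.99] rows 6.7 q6~ -30
```

Emit:
move_arm(series=[[0,0,-0.11,-3,2,1.5,0.5],[0,0,-0.22,-6,4,3,0.5],[0,0,-0.33,-9,6,5,0.5],[0,0,-0.44,-12,8,7,0.5],[0.01,0,-0.52,-14.3,9.7,8.5,0.5]])

```text
time_s: 3.48
eef_pos: [582.9, -103.1, 147.3]
ee_rot: [-0.0, 0.566, 0.824, -0.002]
force: [0.0, 0.4, -0.3]
grip_width: 0.502
```

Run:
```python
from h import *
plan([((583.3,-101.1,z),Rdown(110.3)) for z in(80,15)])
```

```text
turn [-0.004  0.002  0.012] shift cm [0.19 0.13 6.73] rows 1.6 q6~ -30
turn [-0.004  0.002  0.012] shift cm [ 0.2   0.16 13.23] rows 3.2 q6~ -30
```

Emit:
move_arm(series=[[0,0,0.01,0.2,0.1,4,0.5],[0,0,0.01,0.2,0.1,8,0.5],[0,0,0.01,0.2,0.1,11,0.5],[0,0,0.01,0.2,0.1,13.2,0.5],[0,0,0.01,0.2,0.1,13.2,0.5]])

```text
time_s: 3.9
eef_pos: [579.7, -99.9, 9.9]
ee_rot: [-0.005, 0.57, 0.822, -0.003]
force: [-0.8, 0.4, -1.0]
grip_width: 0.501
```

Emit:
move_arm(series=[[0,0,0,0,0,0,0],[0,0,0,0,0,0,0],[0,0,0,0,0,0,0],[0,0,0,0,0,0,0],[0,0,0,0,0,0,0]], grip_force=50)

```text
time_s: 4.32
eef_pos: [580.3, -100.1, 11.3]
ee_rot: [-0.004, 0.57, 0.822, -0.003]
force: [-1.7, 0.2, 6.1]
grip_width: 0.135
```

Run:
```python
from h import *
o=snap("g1"); zoom(o["scene"],220,160,200,150,4,"pics/g1z.png",1.5)
n=Rdown(91.6,15)
P=np.array([568.0,207.8,87.])
nn=-n[:,2]
print(nn)
plan([((*ctrl.sense()["eef_pos"][:2],215),Rdown(110.3)),(P+nn*(16+70),n)])
```

```text
[-0.00722665  0.25871814  0.96592583]
turn [-0.009 -0.003  0.003] shift cm [  0.07  -0.19 -20.37] rows 4.9 q6~ -30
turn [ 0.033 -0.261  0.329] shift cm [ 31.43  10.19 -15.86] rows 8.8 q6~ 20
```

View pics/g1z.png

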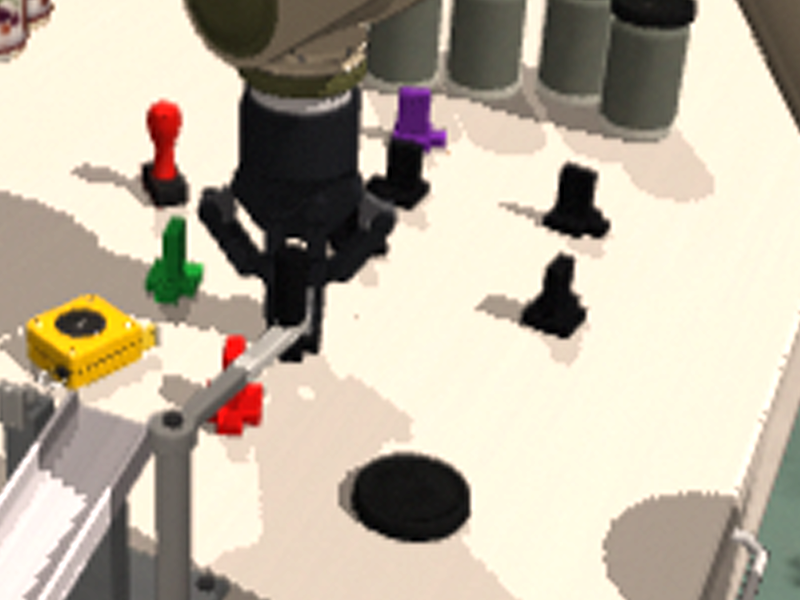

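Emit:
move_arm(series=[[0,0,0,0,0,-2.5,0],[0,0,0,0,0,-6.5,0],[0,0,0,0,0,-10.5,0],[0,0,0,0,0,-14.5,0],[0,0,0,0,0,-18.5,0]])

```text
time_s: 4.83
eef_pos: [581.7, -99.9, 198.8]
ee_rot: [-0.004, 0.57, 0.822, -0.003]
force: [0.9, 0.2, -0.6]
grip_width: 0.136
```

```bash
cat >> h.py <<'E'
PL=np.array([568.0,207.8,87.]); RP=Rdown(91.6,15); NN=-RP[:,2]
def place(h,tip): return (PL+NN*(h+tip),RP)
E
python3 - <<'E'
from h import *
plan([place(80,11.5),place(2,11.5)])
E
```

```text
turn [ 0.033 -0.261  0.329] shift cm [31.53 10.27  2.35] rows 8.0 q6~ 21
turn [ 0.033 -0.261  0.329] shift cm [29.6   9.69  9.88] rows 7.8 q6~ 19
```

Emit:
move_arm(series=[[0,-0.03,0.04,3.9,1.3,0,0],[0,-0.06,0.08,7.8,2.6,0,0],[0.01,-0.1,0.12,11.7,3.9,0,0],[0.02,-0.14,0.17,15.6,5.2,0,0],[0.02,-0.17,0.21,19.5,6.4,0.5,0]])

```text
time_s: 5.25
eef_pos: [573.2, 107.2, 195.2]
ee_rot: [0.062, 0.651, 0.754, -0.06]
force: [1.1, -0.4, 0.5]
grip_width: 0.131
```

Run:
```python
from h import *
plan([place(80,11.5),place(2,11.5)])
```

```text
turn [ 0.017 -0.089  0.116] shift cm [12.53  1.23 -0.17] rows 3.0 q6~ 21
turn [ 0.017 -0.089  0.116] shift cm [11.85  1.06  7.6 ] rows 3.4 q6~ 19
```

Emit:
move_arm(series=[[0,-0.03,0.04,4,0.4,0,0],[0.01,-0.06,0.08,8,0.8,0,0],[0.017,-0.09,0.116,12.3,1.2,0,0],[0.017,-0.09,0.116,12.5,1.2,0,0]])

```text
time_s: 5.58
eef_pos: [565.0, 237.4, 172.0]
ee_rot: [0.093, 0.689, 0.712, -0.092]
force: [-0.7, -0.1, -0.7]
grip_width: 0.136
```

Run:
```python
from h import *
plan([place(80,11.5),place(30,11.5),place(2,11.5)])
o=snap("p1"); zoom(o["scene"],180,160,160,120,5,"pics/p1z.png",1.5)
```

```text
turn [-0.001  0.001  0.005] shift cm [-0.67  0.21 -0.18] rows 0.2 q6~ 21
turn [-0.001  0.001  0.005] shift cm [-0.66  0.22  4.82] rows 1.2 q6~ 19
turn [-0.001  0.001  0.005] shift cm [-0.66  0.22  7.62] rows 1.8 q6~ 19
```

View pics/p1z.png

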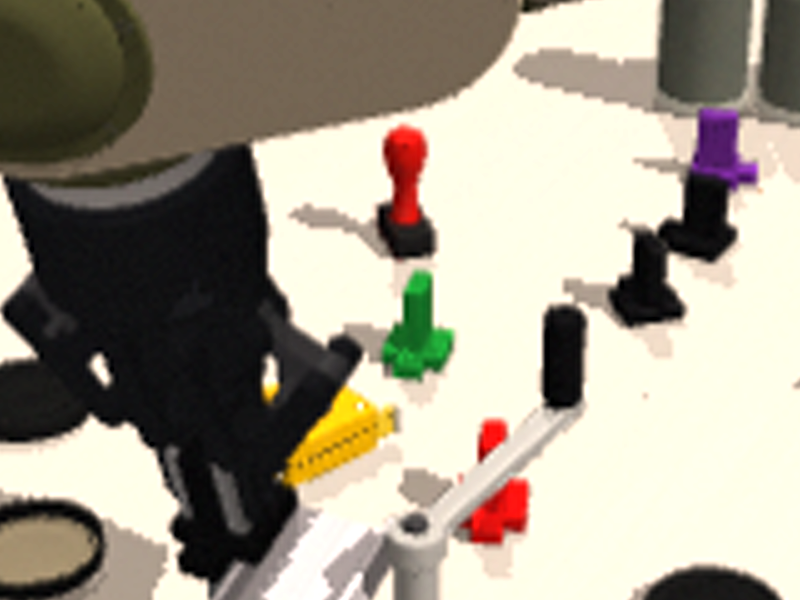

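Emit:
move_arm(series=[[0,0,0,-0.6,0.2,2.5,0],[0,0,0,-0.6,0.2,5,0],[0,0,0,-0.6,0.2,6.5,0],[0,0,0,-0.6,0.2,7.3,0],[0,0,0,-0.6,0.2,7.3,0]])

```text
time_s: 6.1
eef_pos: [568.9, 206.1, 103.4]
ee_rot: [0.093, 0.691, 0.711, -0.093]
force: [-0.5, -0.2, -0.8]
grip_width: 0.134
```

Run:
```python
from h import *
plan([place(2,11.5)]); print(ctrl.sense()["force"])
o=snap("p2"); zoom(o["scene"],160,180,160,120,5,"pics/p2z.png",1.5)
zoom(o["top"],140,180,100,75,8,"pics/p2t.png",1.5)
```

```text
turn [-0.003  0.002  0.002] shift cm [ 0.6  -0.08  0.19] rows 0.2 q6~ 19
[-0.45865683 -0.15799546 -0.83602829]
```

View pics/p2z.png

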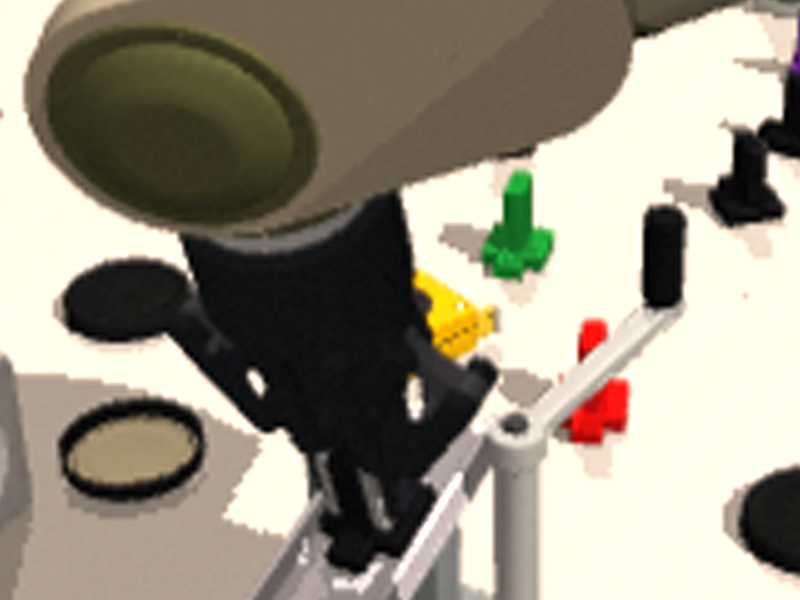

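View pics/p2t.png

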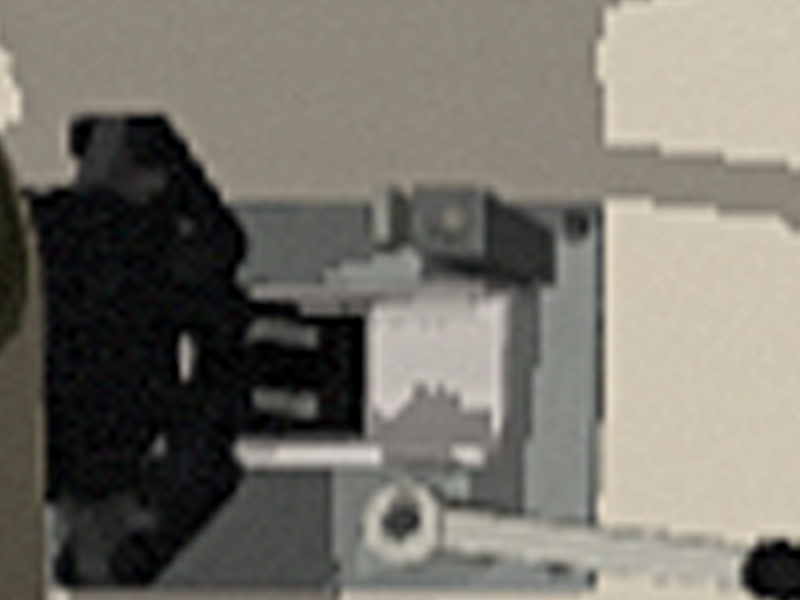

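Emit:
move_arm(series=[[0,0,0,0,0,0.2,0.1],[0,0,0,0,0,0.2,0.4],[0,0,0,0,0,0.2,0.45],[0,0,0,0,0,-0.3,0.45],[0,0,0,0,0,-0.3,0.45]])

```text
time_s: 6.62
eef_pos: [570.2, 208.5, 109.7]
ee_rot: [0.095, 0.69, 0.712, -0.09]
force: [0.4, -0.0, 0.5]
grip_width: 0.452
```

Run:
```python
from h import *
o=snap("p3"); zoom(o["scene"],100,220,200,150,4,"pics/p3z.png",1.5)
```

```text
(no output)
```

View pics/p3z.png

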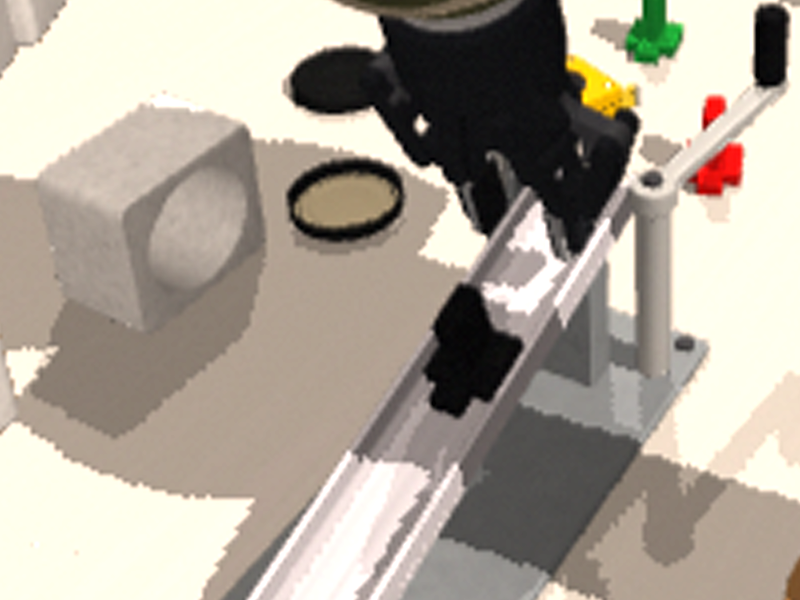

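Run:
```python
from h import *
plan([((568,225,200),RP),((572,120,215),Rdown(91.6-34)),((589.5,-231.3,150),Rdown(-45.5))])
```

```text
turn [0.002 0.001 0.002] shift cm [-0.75 -0.13 -9.23] rows 2.2 q6~ 20
turn [0.079 0.254 0.592] shift cm [-11.28  -0.05  -7.95] rows 5.2 q6~ 44
turn [0.314 0.122 2.378] shift cm [-43.56   0.62   7.45] rows 19.2 q6~ 114
```

Emit:
move_arm(series=[[0,0,0,0,0,-4,0.45],[0,0,0,-0.5,0,-8,0.45],[0.03,0.08,0.12,-3,0,-9,0.45],[0.05,0.15,0.24,-7,0,-8.5,0.45],[0.06,0.2,0.36,-11,0,-8,0.45]])

```text
time_s: 7.13
eef_pos: [572.7, 122.6, 216.0]
ee_rot: [0.023, 0.804, 0.594, -0.029]
force: [1.6, -0.5, -0.0]
grip_width: 0.453
```

Run:
```python
from h import *
plan([((589.5,-231.3,150),Rdown(-45.5))])
```

```text
turn [0.078 0.043 2.066] shift cm [-32.76  11.97   9.09] rows 16.5 q6~ 114
```

Emit:
move_arm(series=[[0.02,0.01,0.12,-4,1.4,0,0.5],[0.04,0.02,0.24,-8,2.9,0.5,0.5],[0.06,0.03,0.36,-12,4.3,1,0.5],[0.07,0.04,0.48,-16,5.8,2,0.5],[0.08,0.04,0.6,-20,7.2,3,0.5]])

```text
time_s: 7.55
eef_pos: [582.0, -86.2, 202.5]
ee_rot: [-0.013, 0.945, 0.326, -0.028]
force: [1.0, 0.2, -0.2]
grip_width: 0.495
```

Run:
```python
from h import *
plan([((589.5,-231.3,150),Rdown(-45.5))])
```

```text
turn [-0.002  0.067  1.458] shift cm [-8.12 12.11  5.11] rows 11.7 q6~ 114
```

Emit:
move_arm(series=[[0,0.01,0.12,-1.5,2.3,1,0.5],[0,0.02,0.24,-3,4.6,2,0.5],[0,0.03,0.36,-4.5,7,3,0.5],[0,0.05,0.48,-6.5,9.5,4,0.5],[0,0.06,0.6,-8,12,5,0.5]])

```text
time_s: 7.97
eef_pos: [589.3, -231.6, 150.7]
ee_rot: [-0.013, 1.0, 0.028, -0.002]
force: [0.7, -0.0, -0.0]
grip_width: 0.502
```

Run:
```python
from h import *
plan([((589.5,-231.3,150),Rdown(-45.5))])
```

```text
turn [-0.024  0.015  0.851] shift cm [ 0.02 -0.02  0.07] rows 6.8 q6~ 114
```

Emit:
move_arm(series=[[0,0,0.12,0,0,0,0.5],[0,0,0.24,0,0,0,0.5],[0,0,0.36,0,0,0,0.5],[-0.01,0.01,0.48,0,0,0,0.5],[-0.02,0.01,0.6,0,0,0,0.5]])

```text
time_s: 8.38
eef_pos: [589.1, -231.7, 150.6]
ee_rot: [-0.002, 0.962, -0.271, -0.001]
force: [0.4, 0.9, 0.3]
grip_width: 0.499
```

Emit:
move_arm(series=[[0,0,0.12,0,0,0,0.5],[0,0,0.24,0,0,0,0.5],[0,0,0.25,0,0,0,0.5]])

```text
time_s: 8.63
eef_pos: [589.2, -231.7, 150.6]
ee_rot: [-0.002, 0.92, -0.391, -0.001]
force: [-0.8, 0.5, 0.3]
grip_width: 0.5
```

Run:
```python
from h import *
plan([((589.5,-231.3,80),Rdown(-45.5)),((589.5,-231.3,16),Rdown(-45.5))])
o=snap("b1"); zoom(o["scene"],240,140,200,150,4,"pics/b1z.png",1.5)
```

```text
turn [-0.003  0.004 -0.01 ] shift cm [ 0.03 -0.03  7.06] rows 1.7 q6~ 114
turn [-0.003  0.004 -0.01 ] shift cm [ 5.000e-02 -1.000e-02  1.346e+01] rows 3.2 q6~ 114
```

View pics/b1z.png

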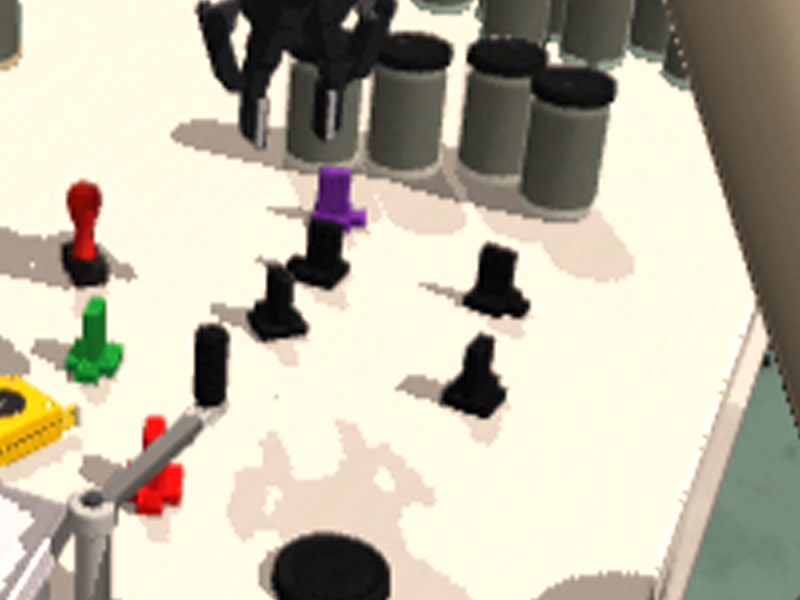

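View pics/scene_b1.png

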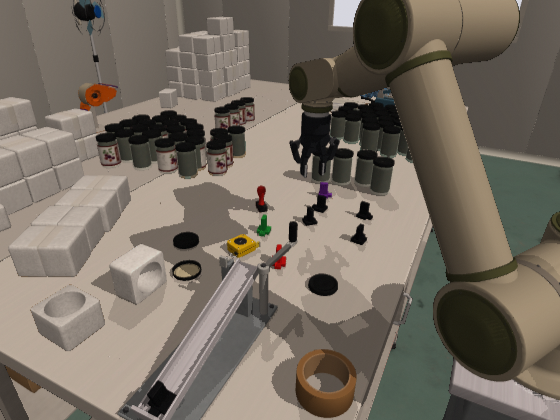

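Emit:
move_arm(series=[[0,0,0,0,0,4,0.5],[0,0,0,0,0,8,0.5],[0,0,0,0,0,11.5,0.5],[0,0,0,0,0,13.1,0.5],[0,0,0,0,0,13.1,0.5]])

```text
time_s: 9.15
eef_pos: [587.0, -229.9, 15.3]
ee_rot: [-0.003, 0.922, -0.386, -0.005]
force: [0.6, -0.1, -0.5]
grip_width: 0.499
```

Emit:
move_arm(series=[[0,0,0,0,0,0,0],[0,0,0,0,0,0,0],[0,0,0,0,0,0,0],[0,0,0,0,0,0,0],[0,0,0,0,0,-3,0]])

```text
time_s: 9.57
eef_pos: [585.1, -228.9, 41.7]
ee_rot: [-0.003, 0.922, -0.386, -0.009]
force: [-0.1, 1.0, -1.1]
grip_width: 0.131
```

Run:
```python
from h import *
o=snap("b2"); zoom(o["scene"],240,140,200,150,4,"pics/b2z.png",1.5)
plan([((586,-160,210),Rdown(0)),place(80,14)])
```

```text
turn [-0.004  0.002 -0.793] shift cm [ -5.37  -4.82 -15.96] rows 6.3 q6~ 75
turn [-0.318 -0.125 -2.374] shift cm [-34.6  -31.01 -12.55] rows 19.2 q6~ 21
```

View pics/b2z.png

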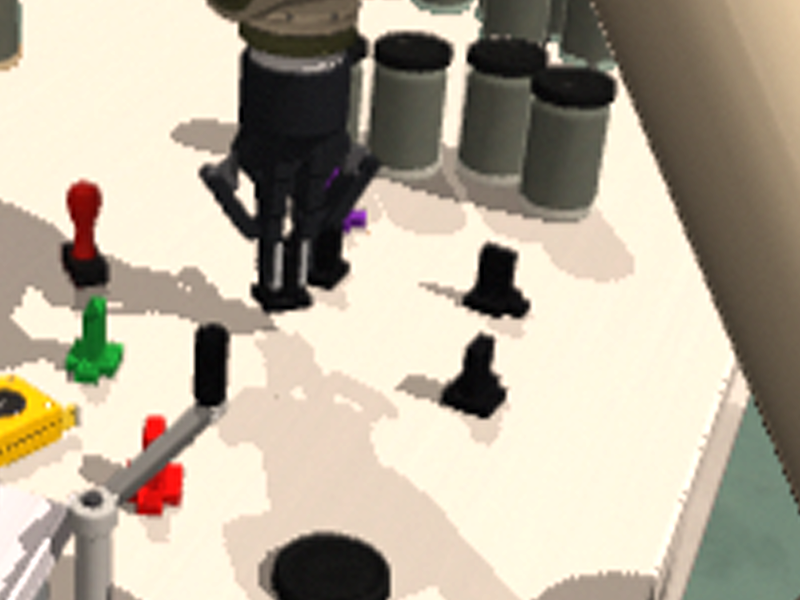

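Emit:
move_arm(series=[[0,0,-0.06,0,0,-4,0],[0,0,-0.18,-1,-1,-8,0],[0,0,-0.3,-2,-2,-11.5,0],[0,0,-0.42,-3.5,-3,-14.5,0],[0,0,-0.54,-5,-4.5,-16,0]])

```text
time_s: 10.08
eef_pos: [587.0, -165.2, 215.6]
ee_rot: [-0.001, 0.992, -0.123, 0.003]
force: [0.0, -0.4, -1.0]
grip_width: 0.133
```

Run:
```python
from h import *
plan([((582,-70,215),Rdown(23)),((572,50,215),Rdown(65)),place(80,14)])
```

```text
turn [-0.001 -0.006 -0.649] shift cm [-2.81 -9.11  0.07] rows 5.2 q6~ 60
turn [ 0.002 -0.007 -1.382] shift cm [ -6.72 -20.5    0.08] rows 11.1 q6~ 30
turn [-0.238 -0.189 -1.835] shift cm [-11.65 -38.03   3.81] rows 14.9 q6~ 21
```

Emit:
move_arm(series=[[0,0,-0.12,-0.5,-2,0,0],[0,0,-0.24,-1,-4.5,0,0],[0,0,-0.36,-1.6,-7,0,0],[0,0,-0.48,-2.4,-9.5,0,0],[0,0,-0.6,-3.2,-12,0,0]])

```text
time_s: 10.5
eef_pos: [585.2, -39.8, 216.4]
ee_rot: [0.0, 0.984, 0.178, 0.004]
force: [0.6, -0.8, -1.0]
grip_width: 0.134
```

Run:
```python
from h import *
plan([((572,70,215),Rdown(54)),place(80,14)])
```

```text
turn [ 0.004 -0.006 -0.584] shift cm [  2.62 -10.75   0.14] rows 4.7 q6~ 43
turn [-0.156 -0.232 -1.233] shift cm [  7.85 -26.1    3.86] rows 10.1 q6~ 21
```

Emit:
move_arm(series=[[-0.01,-0.02,-0.12,0.7,-2.6,0,0],[-0.03,-0.05,-0.24,1.5,-5.2,0,0],[-0.04,-0.07,-0.36,2.3,-7.8,0,0],[-0.06,-0.09,-0.48,3.1,-10.4,0,0],[-0.07,-0.11,-0.6,3.9,-13,0,0]])

```text
time_s: 10.92
eef_pos: [575.9, 97.0, 217.1]
ee_rot: [0.046, 0.884, 0.463, -0.043]
force: [0.1, -0.2, -1.2]
grip_width: 0.132
```

Run:
```python
from h import *
plan([place(80,14)])
```

```text
turn [-0.081 -0.125 -0.627] shift cm [11.   -8.52  2.29] rows 5.2 q6~ 21
```

Emit:
move_arm(series=[[-0.01,-0.02,-0.12,2.2,-1.7,0.4,0],[-0.03,-0.05,-0.24,4.4,-3.4,0.8,0],[-0.05,-0.07,-0.36,6.6,-5.1,1.3,0],[-0.07,-0.1,-0.5,8.8,-6.8,1.8,0],[-0.08,-0.125,-0.627,11,-8.5,2.3,0]])

```text
time_s: 11.33
eef_pos: [567.2, 233.6, 178.0]
ee_rot: [0.093, 0.698, 0.704, -0.089]
force: [0.4, -0.8, -0.9]
grip_width: 0.136
```

Run:
```python
from h import *
plan([place(80,14),place(3,15)])
```

```text
turn [-0.001 -0.004 -0.019] shift cm [-0.14  0.01  0.06] rows 0.2 q6~ 21
turn [-0.001 -0.004 -0.019] shift cm [-0.17  0.02  7.66] rows 1.8 q6~ 19
```

Emit:
move_arm(series=[[0,0,-0.02,-0.1,0,2.5,0],[0,0,-0.02,-0.1,0,5,0],[0,0,-0.02,-0.1,0,6.5,0],[0,0,-0.02,-0.1,0,7.5,0],[0,0,-0.02,-0.1,0,7.5,0]])

```text
time_s: 11.75
eef_pos: [567.1, 212.9, 104.3]
ee_rot: [0.091, 0.691, 0.711, -0.091]
force: [0.7, 0.2, -0.6]
grip_width: 0.133
```

Run:
```python
from h import *
plan([place(2,14)])
o=snap("p4"); zoom(o["scene"],160,180,160,120,5,"pics/p4z.png",1.5)
```

```text
turn [-0.004 -0.003  0.001] shift cm [-0.05  0.08  0.2 ] rows 0.1 q6~ 19
```

View pics/p4z.png

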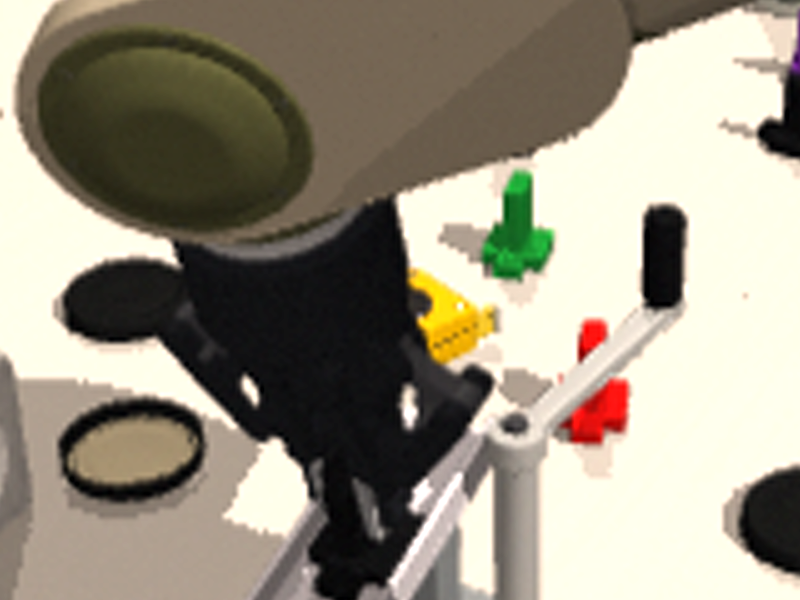

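Emit:
move_arm(series=[[0,0,0,0,0.1,0.2,0.1],[0,0,0,0,0.1,0.2,0.4],[0,0,0,0,0.1,0.2,0.45],[0,0,0,0,0.1,-0.3,0.45],[0,0,0,0,0,-3,0.45]])

```text
time_s: 12.27
eef_pos: [566.4, 220.2, 132.9]
ee_rot: [0.09, 0.691, 0.711, -0.093]
force: [0.0, 0.1, 0.5]
grip_width: 0.451
```

Run:
```python
from h import *
o=snap("p5"); zoom(o["scene"],100,220,200,150,4,"pics/p5z.png",1.5)
plan([((568,225,200),RP),((572,110,215),Rdown(60)),((588.9,-320.5,150),Rdown(-1.2))])
```

```text
turn [ 0.007 -0.006 -0.001] shift cm [-1.27 -0.09 -5.87] rows 1.4 q6~ 20
turn [0.077 0.247 0.549] shift cm [-12.78  -0.02  -4.41] rows 4.9 q6~ 41
turn [0.212 0.192 1.61 ] shift cm [-52.81   0.38  12.78] rows 13.1 q6~ 63
```

View pics/p5z.png

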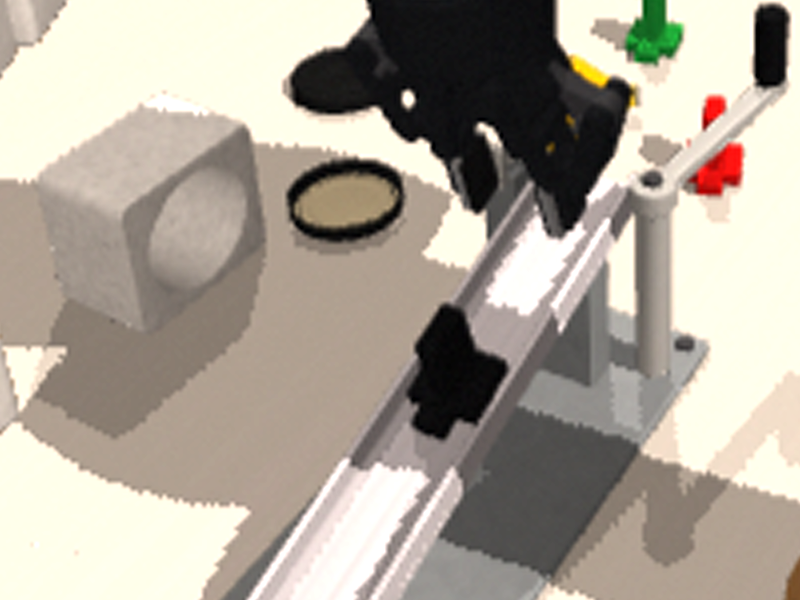

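Second clip is sliding. Next clip C.

Emit:
move_arm(series=[[0,0,0,0,0,-4,0.45],[0.01,0.05,0.08,-2.5,0,-6.5,0.45],[0.03,0.1,0.2,-6,0,-6.5,0.45],[0.05,0.15,0.32,-9.8,0,-5.5,0.45],[0.06,0.2,0.44,-13.5,0,-4.5,0.45]])

```text
time_s: 12.78
eef_pos: [572.7, 102.2, 219.0]
ee_rot: [0.021, 0.834, 0.551, -0.017]
force: [1.2, -0.0, -0.4]
grip_width: 0.45
```

Run:
```python
from h import *
plan([((588.9,-320.5,150),Rdown(-1.2))])
```

```text
turn [0.046 0.035 1.189] shift cm [-37.85  17.9    9.18] rows 10.3 q6~ 63
```

Emit:
move_arm(series=[[0.01,0.01,0.11,-3.6,1.7,0,0.5],[0.02,0.02,0.23,-7.2,3.4,0.5,0.5],[0.03,0.03,0.35,-10.8,5.1,1.5,0.5],[0.04,0.03,0.47,-14.4,6.8,2.5,0.5],[0.04,0.03,0.59,-18,8.5,3.5,0.5]])

```text
time_s: 13.2
eef_pos: [580.2, -100.5, 195.0]
ee_rot: [0.001, 0.959, 0.282, -0.008]
force: [1.1, -0.0, 0.7]
grip_width: 0.499
```

Run:
```python
from h import *
plan([((588.9,-320.5,150),Rdown(-1.2))])
```

```text
turn [0.002 0.016 0.593] shift cm [-11.1   18.98   4.63] rows 5.4 q6~ 63
```

Emit:
move_arm(series=[[0,0,0.12,-2,3.5,0.9,0.5],[0,0.01,0.24,-4.1,7,1.8,0.5],[0,0.01,0.36,-6.2,10.5,2.7,0.5],[0,0.02,0.48,-8.3,14,3.6,0.5],[0,0.02,0.59,-10.4,17.5,4.5,0.5]])

```text
time_s: 13.62
eef_pos: [586.4, -304.2, 151.7]
ee_rot: [0.001, 1.0, -0.012, 0.003]
force: [0.7, -0.3, 0.9]
grip_width: 0.5
```

Run:
```python
from h import *
plan([((588.9,-320.5,150),Rdown(-1.2)),((588.9,-320.5,16),Rdown(-1.2))])
o=snap("c1"); zoom(o["scene"],240,140,200,150,4,"pics/c1z.png",1.5)
print(proj(o["scene"],(588.9,-320.5,0)))
```

```text
turn [ 0.001 -0.005 -0.003] shift cm [0.29 1.63 0.17] rows 0.4 q6~ 63
turn [ 0.001 -0.005 -0.003] shift cm [ 0.22  1.61 13.57] rows 3.3 q6~ 63
[320.41817507 209.67449664]
```

View pics/c1z.png

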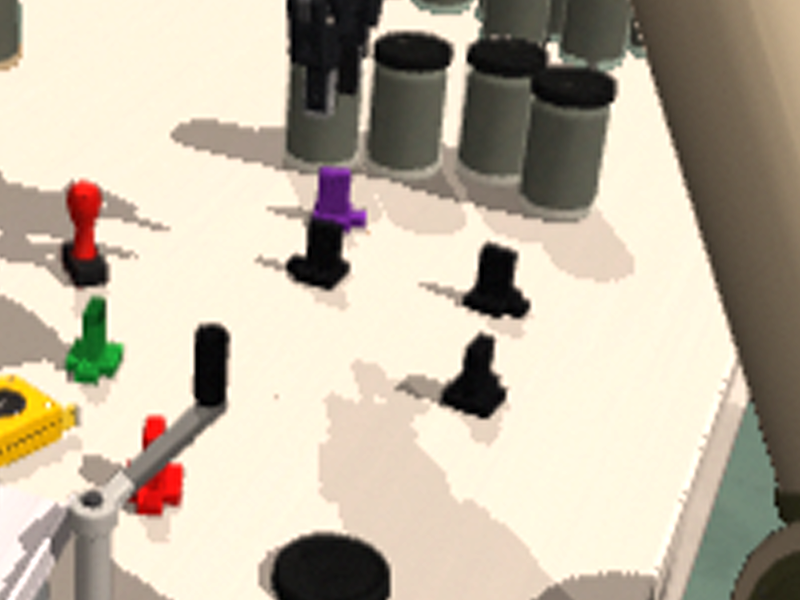

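View pics/scene_c1.png

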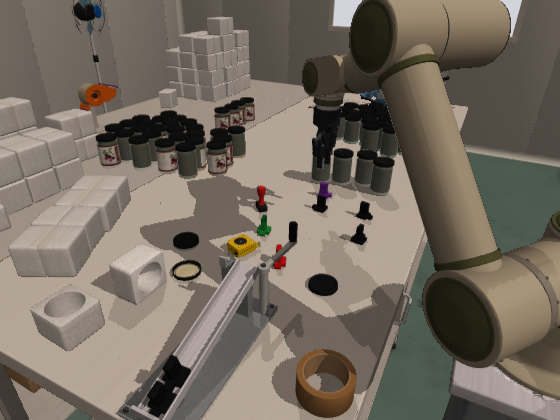

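Emit:
move_arm(series=[[0,0,0,0.3,1.6,3,0.5],[0,0,0,0.3,1.6,7,0.5],[0,0,0,0.3,1.6,11,0.5],[0,0,0,0.2,1.6,13.2,0.5],[0,0,0,0.2,1.6,13.2,0.5]])

```text
time_s: 14.13
eef_pos: [584.6, -321.4, 12.2]
ee_rot: [-0.002, 1.0, -0.013, -0.003]
force: [-1.0, -0.7, 0.2]
grip_width: 0.503
```

Emit:
move_arm(series=[[0,0,0,0,0,0,0],[0,0,0,0,0,0,0],[0,0,0,0,0,0,0],[0,0,0,0,0,0,0],[0,0,0,0,0,-3,0]])

```text
time_s: 14.55
eef_pos: [583.0, -320.0, 38.6]
ee_rot: [-0.005, 1.0, -0.013, -0.006]
force: [-0.6, 1.0, -0.5]
grip_width: 0.133
```

Run:
```python
from h import *
o=snap("c2"); zoom(o["scene"],240,140,200,150,4,"pics/c2z.png",1.5)
plan([((586,-250,210),Rdown(25)),place(80,14)])
```

```text
turn [ 0.001 -0.002 -0.463] shift cm [ -0.25  -7.3  -16.25] rows 4.3 q6~ 42
turn [-0.211 -0.202 -1.615] shift cm [ -3.41 -55.44 -13.07] rows 13.7 q6~ 21
```

View pics/c2z.png

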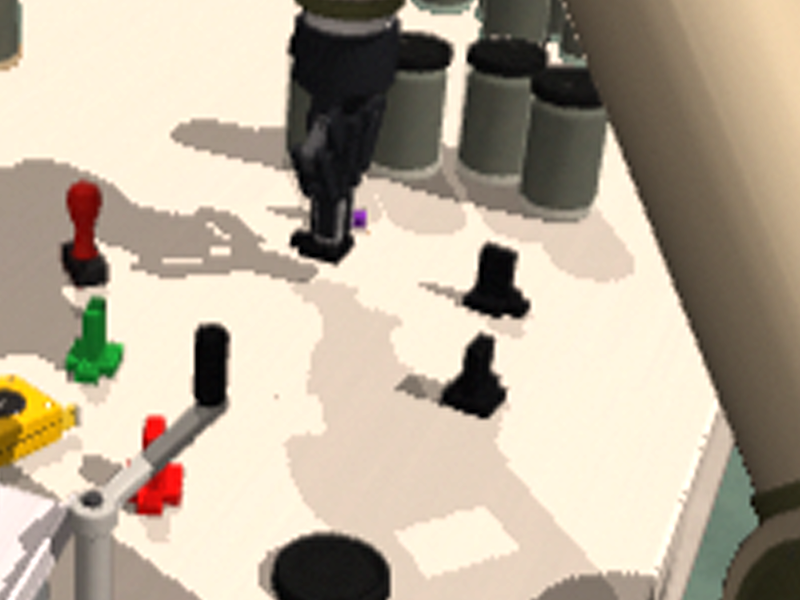

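Emit:
move_arm(series=[[0,0,-0.05,0,-0.5,-4,0],[0,0,-0.15,0,-1.5,-8,0],[0,0,-0.26,0,-3,-11.5,0],[0,0,-0.36,0,-5,-14.5,0],[0,0,-0.46,-0.2,-8,-17,0]])

```text
time_s: 15.07
eef_pos: [587.0, -243.8, 221.1]
ee_rot: [0.002, 0.976, 0.217, 0.002]
force: [0.6, 0.1, -1.1]
grip_width: 0.131
```

Run:
```python
from h import *
plan([((580,-70,215),Rdown(57)),place(80,14)])
```

```text
turn [ 0.007 -0.002 -0.558] shift cm [  6.71 -16.04   0.54] rows 4.5 q6~ 26
turn [-0.145 -0.231 -1.156] shift cm [ 18.32 -43.98   4.14] rows 11.5 q6~ 21
```

Emit:
move_arm(series=[[0,0,-0.11,1.6,-3.7,0,0],[0,-0.01,-0.22,3.2,-7.4,0.1,0],[0,-0.02,-0.33,4.8,-11.1,0.2,0],[0,-0.03,-0.44,6.4,-14.8,0.3,0],[-0.01,-0.04,-0.55,8,-18.5,0.4,0]])

```text
time_s: 15.48
eef_pos: [581.1, -40.7, 217.2]
ee_rot: [0.013, 0.879, 0.476, -0.016]
force: [0.5, 0.1, 0.5]
grip_width: 0.131
```

Run:
```python
from h import *
plan([place(80,13)])
```

```text
turn [-0.084 -0.212 -0.602] shift cm [ 22.19 -16.1    3.02] rows 6.6 q6~ 21
```

Emit:
move_arm(series=[[-0.01,-0.03,-0.1,3.2,-2.3,0,0],[-0.02,-0.06,-0.2,6.4,-4.6,0.2,0],[-0.04,-0.1,-0.3,9.6,-6.9,0.6,0],[-0.05,-0.13,-0.4,12.8,-9.2,1.1,0],[-0.06,-0.16,-0.5,16,-11.5,1.7,0]])

```text
time_s: 15.9
eef_pos: [572.0, 157.6, 193.8]
ee_rot: [0.073, 0.728, 0.678, -0.073]
force: [0.8, -0.0, -0.3]
grip_width: 0.131
```

Run:
```python
from h import *
plan([place(80,13)])
```

```text
turn [-0.016 -0.053 -0.098] shift cm [ 7.57 -1.01  0.13] rows 1.8 q6~ 21
```

Emit:
move_arm(series=[[-0.01,-0.03,-0.05,3.8,-0.5,0,0],[-0.016,-0.05,-0.1,7.6,-1,0.1,0],[-0.016,-0.05,-0.1,7.6,-1,0.1,0]])

```text
time_s: 16.15
eef_pos: [565.4, 238.8, 175.5]
ee_rot: [0.092, 0.687, 0.715, -0.09]
force: [-0.3, 0.9, -0.7]
grip_width: 0.131
```

Run:
```python
from h import *
plan([place(80,13),place(3,13)])
```

```text
turn [ 0.001 -0.004  0.012] shift cm [-0.71  0.17  0.05] rows 0.2 q6~ 21
turn [ 0.001 -0.004  0.012] shift cm [-0.74  0.16  7.75] rows 1.9 q6~ 19
```

Emit:
move_arm(series=[[0,0,0.01,-0.5,0.2,2.5,0],[0,0,0.01,-0.5,0.2,5,0],[0,0,0.01,-0.5,0.2,6.5,0],[0,0,0.01,-0.5,0.2,7.6,0],[0,0,0.01,-0.5,0.2,7.6,0]])

```text
time_s: 16.57
eef_pos: [567.6, 214.0, 101.7]
ee_rot: [0.092, 0.691, 0.712, -0.09]
force: [-0.1, 0.6, -0.8]
grip_width: 0.133
```

Run:
```python
from h import *
plan([place(2,12.5)])
o=snap("p6"); zoom(o["scene"],160,180,160,120,5,"pics/p6z.png",1.5)
```

```text
turn [-0.001 -0.003  0.002] shift cm [-0.22  0.02  0.13] rows 0.1 q6~ 19
```

View pics/p6z.png

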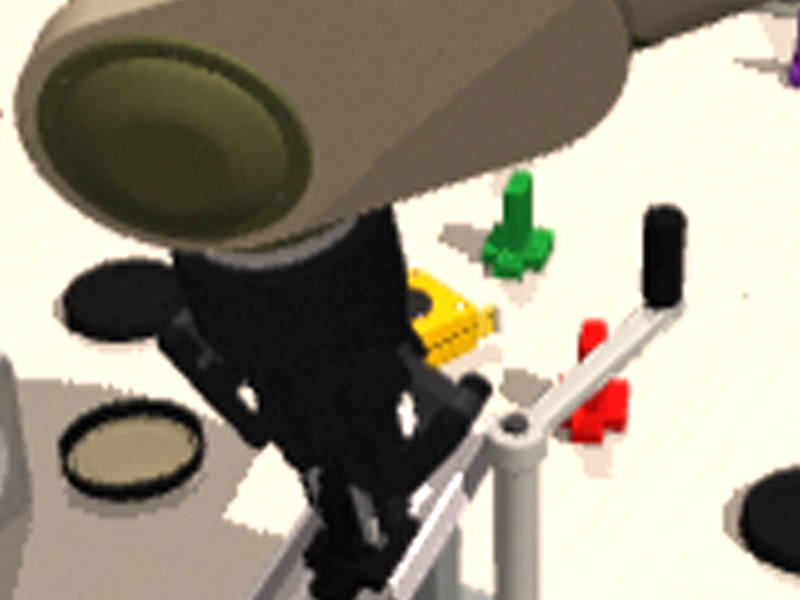

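Emit:
move_arm(series=[[0,0,0,0,0,0.1,0.1],[0,0,0,0,0,0.1,0.4],[0,0,0,0,0,0.1,0.45],[0,0,0,0,0,-0.4,0.45],[0,0,0,0,0,-4,0.45]])

```text
time_s: 17.08
eef_pos: [566.1, 223.6, 138.6]
ee_rot: [0.09, 0.691, 0.711, -0.093]
force: [0.9, 0.1, -1.0]
grip_width: 0.452
```

Run:
```python
from h import *
o=snap("p7"); zoom(o["scene"],100,220,200,150,4,"pics/p7z.png",1.5)
plan([((568,225,200),RP),((560,110,215),Rdown(58)),((433,-204.7,150),Rdown(-95))])
```

```text
turn [ 0.011 -0.007  0.   ] shift cm [-1.45 -0.17 -4.96] rows 1.2 q6~ 20
turn [0.086 0.245 0.585] shift cm [-12.93  -1.31  -3.53] rows 5.1 q6~ 43
turn [-0.384  0.039 -3.001] shift cm [-41.38 -15.04  10.46] rows 24.2 q6~ 160
```

View pics/p7z.png

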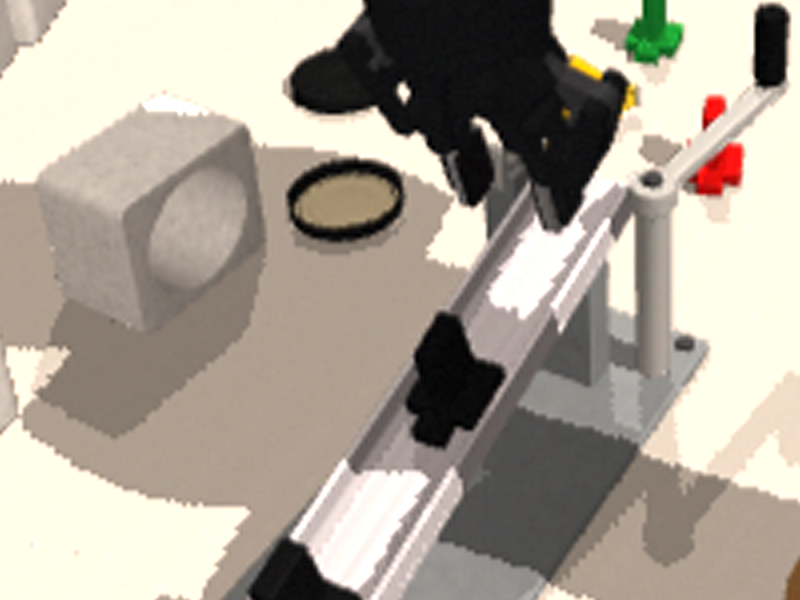

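Run:
```python
from h import *
plan([((560,100,215),Rdown(118)),((459.5,-342.6,150),Rdown(170.6))])
```

```text
turn [-0.048  0.253 -0.457] shift cm [-13.89  -1.34  -3.28] rows 4.2 q6~ -18
turn [-0.167  0.221 -1.369] shift cm [-54.79 -12.82  13.99] rows 13.9 q6~ -117
```

Emit:
move_arm(series=[[0,0,0,0,0,-4,0.45],[-0.01,0.06,-0.1,-2.5,0,-5,0.45],[-0.02,0.12,-0.22,-6,0,-5,0.45],[-0.03,0.18,-0.34,-10,-0.5,-4,0.45],[-0.05,0.24,-0.46,-14,-1,-3.5,0.45]])

```text
time_s: 17.6
eef_pos: [564.8, 113.2, 216.7]
ee_rot: [0.017, 0.541, 0.841, -0.016]
force: [0.9, 0.6, 0.1]
grip_width: 0.45
```

Run:
```python
from h import *
plan([((459.5,-342.6,150),Rdown(170.6))])
```

```text
turn [-0.03   0.039 -0.979] shift cm [-36.77 -28.4    8.62] rows 11.3 q6~ -117
```

Emit:
move_arm(series=[[0,0,-0.09,-3.2,-2.5,0,0.5],[0,0.01,-0.18,-6.4,-5,0.3,0.5],[-0.01,0.01,-0.27,-9.6,-7.5,0.8,0.5],[-0.02,0.02,-0.36,-12.8,-10,1.5,0.5],[-0.02,0.02,-0.45,-16,-12.5,2.3,0.5]])

```text
time_s: 18.02
eef_pos: [516.9, -87.0, 203.0]
ee_rot: [0.011, 0.338, 0.941, -0.006]
force: [1.9, -0.1, -0.9]
grip_width: 0.5
```

Run:
```python
from h import *
plan([((459.5,-342.6,150),Rdown(170.6))])
```

```text
turn [-0.009  0.024 -0.525] shift cm [-11.69 -23.37   5.66] rows 6.4 q6~ -117
```

Emit:
move_arm(series=[[0,0,-0.08,-1.8,-3.5,0.8,0.5],[0,0.01,-0.16,-3.6,-7,1.6,0.5],[0,0.01,-0.24,-5.4,-10.5,2.4,0.5],[0,0.02,-0.32,-7.2,-14,3.4,0.5],[-0.01,0.02,-0.4,-9,-17.5,4.4,0.5]])

```text
time_s: 18.43
eef_pos: [475.4, -281.9, 162.1]
ee_rot: [0.003, 0.142, 0.99, -0.0]
force: [0.9, -0.3, -0.3]
grip_width: 0.499
```

Run:
```python
from h import *
plan([((459.5,-342.6,150),Rdown(170.6))])
o=snap("e1"); zoom(o["scene"],240,140,200,150,4,"pics/e1z.png",1.5)
print(proj(o["scene"],(459.5,-342.6,0)),proj(o["scene"],(433,-204.7,0)))
```

```text
turn [ 0.     0.005 -0.12 ] shift cm [-0.17 -6.28  1.2 ] rows 1.5 q6~ -117
[362.6837691  216.43638139] [357.66694935 240.8344295 ]
```

View pics/e1z.png

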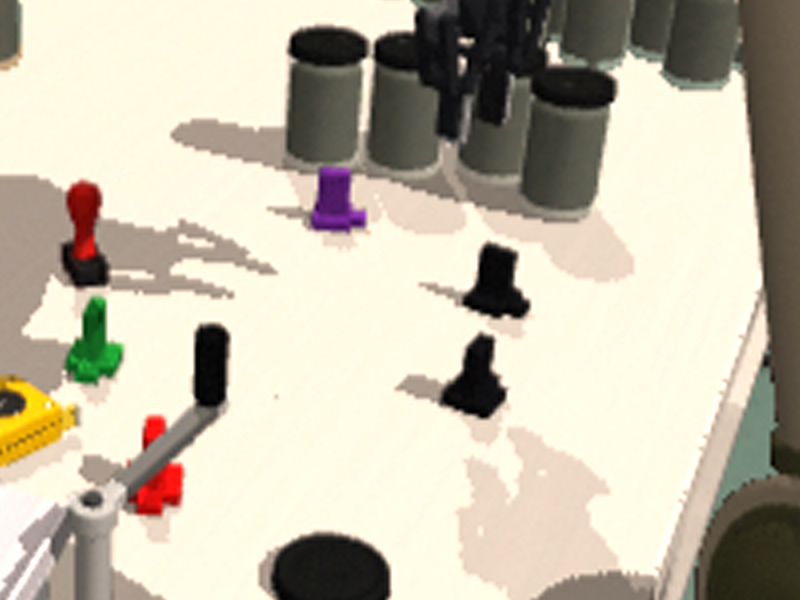

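Emit:
move_arm(series=[[0,0,-0.06,0,-3.5,1,0.5],[0,0,-0.12,-0.1,-6.3,2,0.5],[0,0,-0.12,-0.2,-6.3,5,0.5]])

```text
time_s: 18.78
eef_pos: [458.4, -350.7, 113.6]
ee_rot: [0.005, 0.086, 0.996, -0.003]
force: [0.4, -0.5, 0.5]
grip_width: 0.499
```

Run:
```python
from h import *
plan([((459.5,-342.6,16),Rdown(170.6))])
```

```text
turn [-0.006  0.01  -0.008] shift cm [0.12 0.88 9.76] rows 2.3 q6~ -117
```

Emit:
move_arm(series=[[0,0,0,0.1,0.9,2,0.5],[0,0.01,0,0.1,0.9,5,0.5],[0,0.01,0,0.1,0.9,8,0.5],[0,0.01,0,0.1,0.9,9.6,0.5],[0,0.01,0,0.1,0.9,9.6,0.5]])

```text
time_s: 19.2
eef_pos: [458.8, -340.5, 14.7]
ee_rot: [-0.002, 0.086, 0.996, -0.001]
force: [-0.1, -0.5, -0.2]
grip_width: 0.503
```

Emit:
move_arm(series=[[0,0,0,0,0,0,0],[0,0,0,0,0,0,0],[0,0,0,0,0,0,0],[0,0,0,0,0,0,0],[0,0,0,0,0,-3,0]])

```text
time_s: 19.62
eef_pos: [457.4, -338.7, 41.6]
ee_rot: [-0.005, 0.086, 0.996, 0.002]
force: [-0.5, 0.1, -1.5]
grip_width: 0.136
```

Run:
```python
from h import *
o=snap("e2"); zoom(o["scene"],240,140,200,150,4,"pics/e2z.png",1.5)
plan([((480,-290,205),Rdown(150)),place(80,14)])
```

```text
turn [-0.007  0.002  0.352] shift cm [ -1.04   5.36 -15.65] rows 4.0 q6~ -91
turn [ 0.174 -0.214  1.363] shift cm [ -0.72  58.31 -13.29] rows 14.3 q6~ 21
```

View pics/e2z.png

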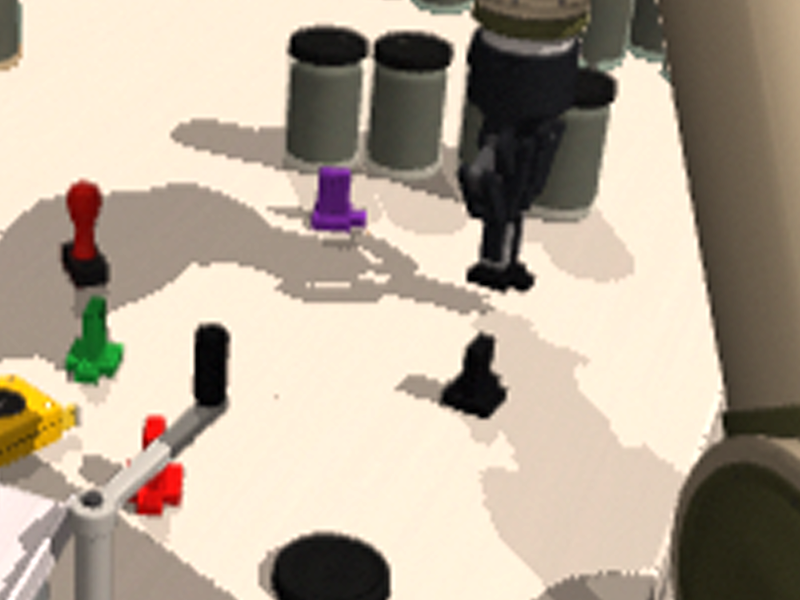

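Emit:
move_arm(series=[[0,0,0.05,0,0.5,-4,0],[0,0,0.12,0,1.5,-8,0],[0,0,0.2,-0.5,3,-12,0],[0,0,0.28,-1,5,-15.5,0],[0,0,0.35,-2,8,-18,0]])

```text
time_s: 20.13
eef_pos: [493.6, -266.8, 231.6]
ee_rot: [0.003, 0.261, 0.965, -0.005]
force: [1.4, -0.2, 0.1]
grip_width: 0.135
```

Run:
```python
from h import *
plan([((585,-60,220),Rdown(120)),place(80,14)])
```

```text
turn [-0.005  0.01   0.519] shift cm [ 2.53 22.48  0.97] rows 5.4 q6~ -36
turn [ 0.13  -0.228  1.009] shift cm [18.82 46.85  4.89] rows 12.2 q6~ 21
```

Emit:
move_arm(series=[[0,0,0.1,0.4,4,0,0],[0,0,0.2,0.8,8,0.2,0],[0,0,0.3,1.2,12,0.4,0],[0,0,0.4,1.7,16,0.6,0],[0,0,0.5,2.2,20,0.8,0]])

```text
time_s: 20.55
eef_pos: [575.8, -81.1, 222.2]
ee_rot: [0.004, 0.494, 0.869, -0.004]
force: [-0.3, -0.2, -0.2]
grip_width: 0.133
```

Run:
```python
from h import *
plan([((580,70,215),Rdown(108)),place(80,14)])
```

```text
turn [-0.001  0.011  0.223] shift cm [12.77  8.1   0.56] rows 3.6 q6~ -11
turn [ 0.067 -0.245  0.506] shift cm [27.39 15.32  4.1 ] rows 7.6 q6~ 21
```

Emit:
move_arm(series=[[0,-0.02,0.06,3.3,2.1,0,0],[0.01,-0.05,0.12,6.6,4.2,0.3,0],[0.02,-0.09,0.2,10,6.3,0.6,0],[0.03,-0.12,0.27,13.5,8.3,0.9,0],[0.04,-0.16,0.34,17,10.2,1.5,0]])

```text
time_s: 20.97
eef_pos: [576.4, 118.8, 205.9]
ee_rot: [0.066, 0.633, 0.769, -0.059]
force: [0.0, 0.4, -0.9]
grip_width: 0.129
```

Run:
```python
from h import *
plan([place(80,14)])
```

```text
turn [ 0.028 -0.084  0.162] shift cm [11.61  1.29  0.77] rows 2.8 q6~ 21
```

Emit:
move_arm(series=[[0.01,-0.03,0.06,4,0.4,0.2,0],[0.02,-0.06,0.11,8,0.9,0.5,0],[0.028,-0.084,0.162,11.2,1.3,0.8,0],[0.028,-0.084,0.162,11.2,1.3,0.8,0]])

```text
time_s: 21.3
eef_pos: [566.2, 233.9, 175.8]
ee_rot: [0.093, 0.69, 0.712, -0.092]
force: [-0.5, -0.2, -1.1]
grip_width: 0.131
```

Run:
```python
from h import *
plan([place(80,14),place(3,14)])
```

```text
turn [-0.001  0.     0.004] shift cm [-0.22  0.1  -0.15] rows 0.1 q6~ 21
turn [-0.001  0.     0.004] shift cm [-0.22  0.11  7.55] rows 1.8 q6~ 19
```

Emit:
move_arm(series=[[0,0,0,-0.2,0.1,2.5,0],[0,0,0,-0.2,0.1,5,0],[0,0,0,-0.2,0.1,6.5,0],[0,0,0,-0.2,0.1,7.4,0],[0,0,0,-0.2,0.1,7.4,0]])

```text
time_s: 21.72
eef_pos: [567.5, 212.2, 104.0]
ee_rot: [0.093, 0.69, 0.712, -0.092]
force: [1.0, -0.2, -0.1]
grip_width: 0.128
```

Run:
```python
from h import *
plan([place(2,14)])
o=snap("p8"); zoom(o["scene"],160,180,160,120,5,"pics/p8z.png",1.5)
```

```text
turn [-0.003  0.     0.004] shift cm [0.01 0.04 0.15] rows 0.0 q6~ 19
```

View pics/p8z.png

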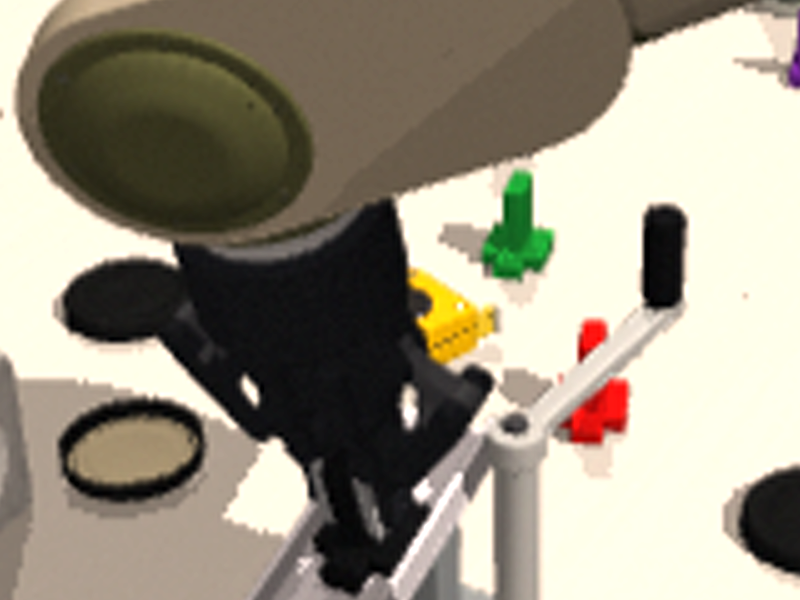

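Emit:
move_arm(series=[[0,0,0,0,0,0.15,0.1],[0,0,0,0,0,0.15,0.4],[0,0,0,0,0,0.15,0.45],[0,0,0,0,0,-0.4,0.45],[0,0,0,0,0,-4,0.45]])

```text
time_s: 22.23
eef_pos: [565.8, 221.7, 140.2]
ee_rot: [0.091, 0.69, 0.712, -0.095]
force: [1.3, -0.4, -1.0]
grip_width: 0.452
```

Run:
```python
from h import *
o=snap("p9"); zoom(o["scene"],100,220,200,150,4,"pics/p9z.png",1.5)
plan([((568,225,200),RP),((560,110,215),Rdown(58)),((433,-204.7,150),Rdown(-94))])
```

```text
turn [ 0.009 -0.003  0.002] shift cm [-1.25 -0.14 -4.86] rows 1.2 q6~ 20
turn [0.084 0.249 0.586] shift cm [-12.72  -1.3   -3.38] rows 5.1 q6~ 43
turn [-0.393  0.032 -3.016] shift cm [-41.1  -15.05  10.76] rows 24.3 q6~ 159
```

View pics/p9z.png

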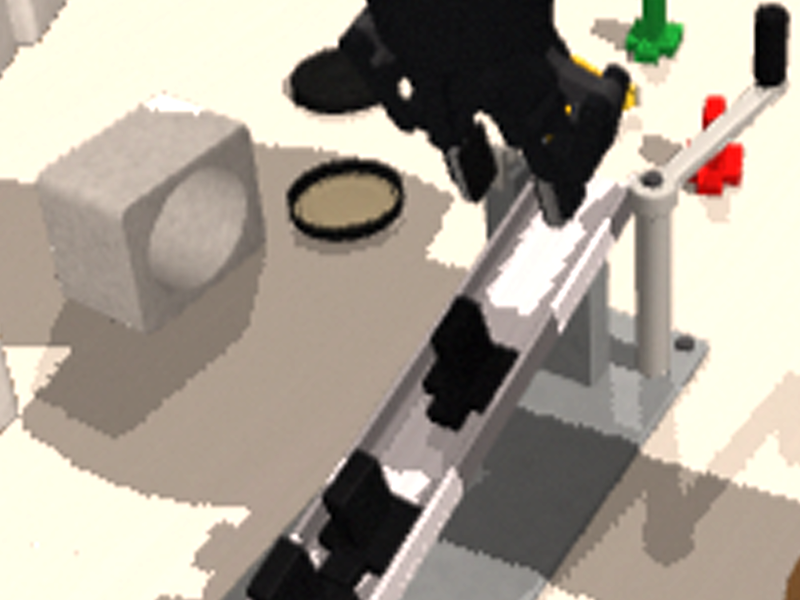

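View pics/scene_p9.png

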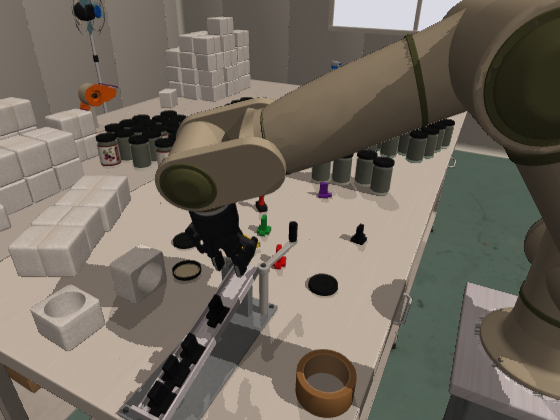

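Emit:
move_arm(series=[[0,0,0,-0.5,0,-4,0.45],[0.02,0.07,0.12,-3,0,-5,0.45],[0.04,0.13,0.24,-6.5,-0.3,-4.8,0.45],[0.06,0.19,0.36,-10,-0.6,-4.2,0.45],[0.08,0.24,0.48,-13,-1,-3.5,0.45]])

```text
time_s: 22.75
eef_pos: [563.3, 106.3, 218.5]
ee_rot: [0.008, 0.839, 0.545, -0.011]
force: [0.8, 0.4, 0.2]
grip_width: 0.45
```

Run:
```python
from h import *
plan([((530,-50,215),Rdown(28)),((433,-204.7,150),Rdown(-94))])
```

```text
turn [0.01  0.026 0.663] shift cm [-15.61   3.32   0.78] rows 5.3 q6~ 57
turn [0.038 0.005 2.792] shift cm [-33.51   0.74   7.77] rows 22.3 q6~ 159
```

Emit:
move_arm(series=[[0,0,0.12,-3.5,0.7,0,0.5],[0,0.01,0.24,-7,1.4,0,0.5],[0,0.02,0.36,-10.5,2.2,0.2,0.5],[0.01,0.02,0.48,-14,2.6,0.4,0.5],[0.01,0.02,0.6,-17.5,2.8,0.7,0.5]])

```text
time_s: 23.17
eef_pos: [517.2, -66.9, 216.9]
ee_rot: [0.002, 0.963, 0.269, -0.002]
force: [1.1, -0.3, 0.7]
grip_width: 0.5
```

Run:
```python
from h import *
plan([((433,-204.7,150),Rdown(-94))])
```

```text
turn [7.000e-03 1.000e-03 2.186e+00] shift cm [-14.32   7.39   6.78] rows 17.5 q6~ 159
```

Emit:
move_arm(series=[[0,0,0.12,-2,1,0.3,0.5],[0,0,0.24,-5,2.6,0.8,0.5],[0,0,0.36,-8,4.2,2,0.5],[0,0,0.48,-11,5.8,3.5,0.5],[0,0,0.6,-14.2,7.3,5,0.5]])

```text
time_s: 23.58
eef_pos: [433.0, -204.5, 168.1]
ee_rot: [0.003, 1.0, -0.03, -0.001]
force: [-0.1, -0.7, -0.4]
grip_width: 0.5
```

Emit:
move_arm(series=[[0,0,0.12,0,0,0,0.5],[0,0,0.24,0,0,0,0.5],[0,0,0.36,0,0,0,0.5],[0,0,0.48,0,0,0,0.5],[0,0,0.6,0,0,0,0.5]])

```text
time_s: 24.0
eef_pos: [433.1, -204.7, 168.6]
ee_rot: [0.003, 0.945, -0.327, 0.001]
force: [-0.2, -0.8, 0.1]
grip_width: 0.5
```

Run:
```python
from h import *
plan([((433,-204.7,150),Rdown(-94))]); print(ctrl.sense()["joints"])
```

```text
turn [ 0.004 -0.006  0.975] shift cm [-0.01 -0.    1.86] rows 7.8 q6~ 159
[-0.68363599  0.27338708  1.72422274 -0.00618172  1.14081739  1.55546476]
```

Emit:
move_arm(series=[[0,0,0.12,0,0,0,0.5],[0,0,0.24,0,0,0,0.5],[0,0,0.36,0,0,0,0.5],[0,0,0.48,0,0,0,0.5],[0,0,0.6,0,0,0,0.5]])

```text
time_s: 24.42
eef_pos: [433.2, -204.7, 169.1]
ee_rot: [0.003, 0.805, -0.594, 0.002]
force: [-0.4, 0.1, -0.4]
grip_width: 0.5
```

Emit:
move_arm(series=[[0,0,0.12,0,0,0,0.5],[0,0,0.24,0,0,0,0.5],[0,0,0.36,0,0,0,0.5],[0,0,0.43,0,0,0,0.5],[0,0,0.43,0,0,0,0.5]])

```text
time_s: 24.83
eef_pos: [433.4, -204.7, 169.5]
ee_rot: [-0.002, -0.659, 0.752, -0.003]
force: [0.5, 0.9, -1.0]
grip_width: 0.501
```

Run:
```python
from h import *
plan([((433,-204.7,16),Rdown(-97.6))]); print(ctrl.sense()["joints"])
o=snap("d1"); zoom(o["scene"],280,140,200,150,4,"pics/d1z.png",1.5)
```

```text
turn [-0.001 -0.007 -0.   ] shift cm [-0.11  0.06 15.35] rows 3.7 q6~ 162
[-0.68329808  0.27201528  1.7234083  -0.00626495  1.14119265  2.59375621]
```

View pics/d1z.png

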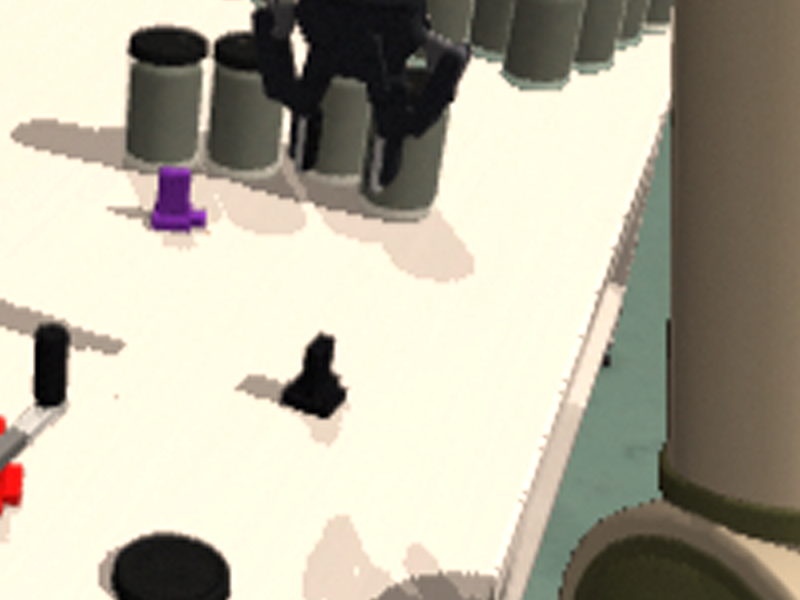

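Emit:
move_arm(series=[[0,0,0,-0.1,0.1,3.5,0.5],[0,0,0,-0.1,0.1,7.5,0.5],[0,0,0,-0.1,0.1,11.5,0.5],[0,0,0,-0.1,0.1,14.5,0.5],[0,0,0,-0.1,0.1,15.2,0.5]])

```text
time_s: 25.35
eef_pos: [430.5, -203.2, 13.6]
ee_rot: [-0.003, -0.661, 0.75, 0.001]
force: [-0.2, 0.6, -0.9]
grip_width: 0.499
```

Emit:
move_arm(series=[[0,0,0,0,0,0,0.4],[0,0,0,0,0,0,0],[0,0,0,0,0,0,0],[0,0,0,0,0,0,0],[0,0,0,0,0,0,0]])

```text
time_s: 25.77
eef_pos: [431.4, -203.9, 15.3]
ee_rot: [-0.003, -0.661, 0.75, -0.001]
force: [-1.4, 1.2, 8.0]
grip_width: 0.131
```

Emit:
move_arm(series=[[0,0,0,0,0,-2,0],[0,0,0,0,0,-6,0],[0,0,-0.12,0,0,-10,0],[0,0,-0.24,0,0,-14,0],[0,0,-0.36,0,0,-18,0]])

```text
time_s: 26.18
eef_pos: [431.6, -202.7, 198.3]
ee_rot: [0.003, 0.787, -0.617, 0.001]
force: [1.3, 0.0, -0.9]
grip_width: 0.13
```

Run:
```python
from h import *
plan([((450,-180,220),Rdown(-20)),place(80,14)])
o=snap("d2"); zoom(o["scene"],280,140,200,150,4,"pics/d2z.png",1.5)
```

```text
turn [ 0.005 -0.004 -0.981] shift cm [-1.75 -2.32 -2.18] rows 7.9 q6~ 88
turn [-0.374 -0.038 -2.906] shift cm [-39.01 -23.54   1.77] rows 23.5 q6~ 21
```

View pics/d2z.png

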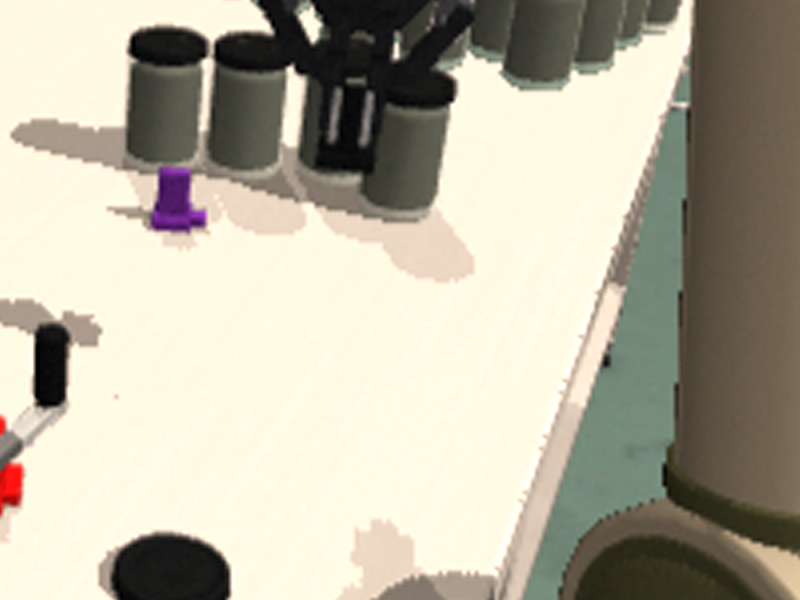

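Held. Rotate and carry, raising slightly on the way.

Emit:
move_arm(series=[[0,0,-0.12,-1,-1,-0.6,0],[0,0,-0.24,-3,-2,-1.2,0],[0,0,-0.36,-5,-3.5,-1.8,0],[0,0,-0.48,-7,-5,-2.2,0],[0,0,-0.6,-9,-7,-2.2,0]])

```text
time_s: 26.7
eef_pos: [480.7, -99.3, 224.2]
ee_rot: [0.005, 0.934, -0.356, 0.007]
force: [0.2, -0.6, 0.5]
grip_width: 0.132
```

Run:
```python
from h import *
plan([((560,-50,220),Rdown(-5)),place(80,14)])
```

```text
turn [ 0.01  -0.014 -0.641] shift cm [ 2.63 -8.95  0.42] rows 5.1 q6~ 90
turn [-0.283 -0.134 -2.313] shift cm [-15.66 -30.52   4.24] rows 18.7 q6~ 21
```

Emit:
move_arm(series=[[0,0,-0.12,0.5,-1.8,0,0],[0,0,-0.24,1,-3.6,0,0],[0,0,-0.36,1.5,-5.4,0.1,0],[0,-0.01,-0.48,2,-7.2,0.2,0],[0,-0.01,-0.6,2.6,-9,0.4,0]])

```text
time_s: 27.12
eef_pos: [560.7, -48.7, 220.3]
ee_rot: [0.005, 0.998, -0.061, 0.001]
force: [0.4, -0.6, 0.1]
grip_width: 0.133
```

Run:
```python
from h import *
plan([((580,70,220),Rdown(30)),place(80,14)])
```

```text
turn [ 0.01   0.002 -0.646] shift cm [  0.46 -12.02  -0.09] rows 5.2 q6~ 67
turn [-0.216 -0.186 -1.711] shift cm [ -2.79 -28.     3.97] rows 13.9 q6~ 21
```

Emit:
move_arm(series=[[0,0,-0.12,0.1,-2.4,0,0],[-0.01,-0.01,-0.24,0.2,-4.8,0,0],[-0.02,-0.02,-0.36,0.3,-7.2,0,0],[-0.03,-0.03,-0.48,0.4,-9.6,0,0],[-0.04,-0.04,-0.6,0.4,-12,0,0]])

```text
time_s: 27.53
eef_pos: [579.4, 71.0, 219.1]
ee_rot: [0.024, 0.971, 0.239, -0.022]
force: [-0.1, -0.0, -0.4]
grip_width: 0.133
```

Run:
```python
from h import *
plan([place(80,14)])
```

```text
turn [-0.144 -0.166 -1.108] shift cm [  6.6  -14.97   3.25] rows 9.0 q6~ 21
```

Emit:
move_arm(series=[[-0.01,-0.02,-0.12,0.7,-1.6,0,0],[-0.02,-0.03,-0.24,1.4,-3.2,0.2,0],[-0.04,-0.05,-0.36,2.2,-4.9,0.6,0],[-0.06,-0.07,-0.48,3,-6.6,1,0],[-0.08,-0.09,-0.6,3.8,-8.3,1.5,0]])

```text
time_s: 27.95
eef_pos: [573.9, 162.1, 199.1]
ee_rot: [0.066, 0.852, 0.516, -0.062]
force: [0.3, -0.2, -1.1]
grip_width: 0.132
```

Run:
```python
from h import *
plan([place(80,14)])
```

```text
turn [-0.063 -0.074 -0.503] shift cm [ 6.17 -3.89  0.9 ] rows 4.1 q6~ 21
```

Emit:
move_arm(series=[[-0.01,-0.02,-0.12,1.5,-0.9,0.2,0],[-0.03,-0.04,-0.24,3,-1.9,0.4,0],[-0.05,-0.06,-0.37,4.6,-2.9,0.6,0],[-0.063,-0.074,-0.503,6,-3.9,0.9,0],[-0.063,-0.074,-0.503,6,-3.9,0.9,0]])

```text
time_s: 28.37
eef_pos: [565.1, 233.5, 176.6]
ee_rot: [0.093, 0.688, 0.714, -0.092]
force: [-0.4, -1.0, -0.6]
grip_width: 0.13
```

Run:
```python
from h import *
plan([place(80,14),place(3,14.5)])
```

```text
turn [-0.001  0.     0.009] shift cm [-0.17  0.22 -0.08] rows 0.1 q6~ 21
turn [-0.001  0.     0.009] shift cm [-0.17  0.23  7.57] rows 1.8 q6~ 19
```

Emit:
move_arm(series=[[0,0,0.01,-0.2,0.2,2.5,0],[0,0,0.01,-0.2,0.2,5,0],[0,0,0.01,-0.2,0.2,6.5,0],[0,0,0.01,-0.2,0.2,7.4,0],[0,0,0.01,-0.2,0.2,7.4,0]])

```text
time_s: 28.78
eef_pos: [567.0, 211.4, 104.2]
ee_rot: [0.093, 0.693, 0.709, -0.092]
force: [0.1, -0.7, -0.4]
grip_width: 0.128
```

Run:
```python
from h import *
plan([place(2,14)])
o=snap("p10"); zoom(o["scene"],160,180,160,120,5,"pics/p10z.png",1.5)
```

```text
turn [-0.004  0.001 -0.003] shift cm [0.1  0.09 0.16] rows 0.0 q6~ 19
```

View pics/p10z.png

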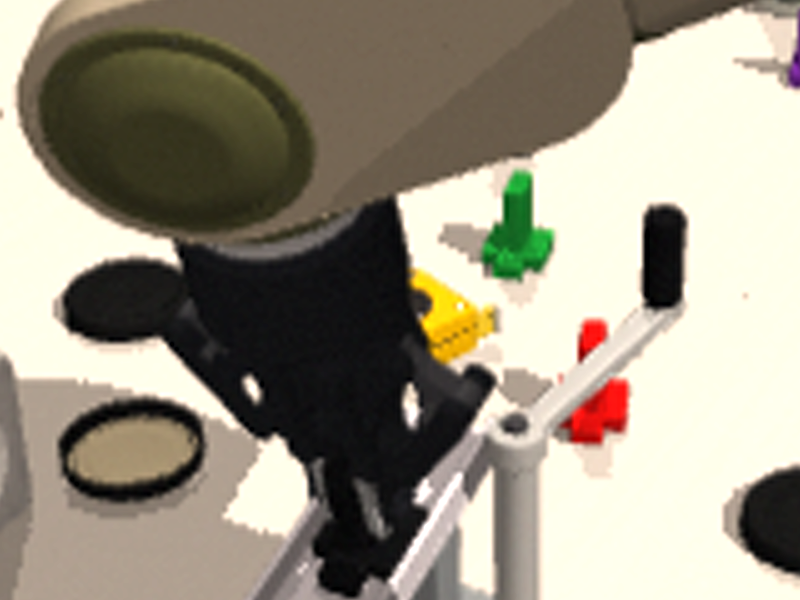

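Emit:
move_arm(series=[[0,0,0,0,0.1,0.15,0.1],[0,0,0,0,0.1,0.15,0.4],[0,0,0,0,0.1,0.15,0.45],[0,0,0,0,0.1,-0.4,0.45],[0,0,0,0,0,-4,0.45]])

```text
time_s: 29.3
eef_pos: [565.7, 221.3, 141.1]
ee_rot: [0.091, 0.692, 0.71, -0.095]
force: [0.4, -0.0, -0.4]
grip_width: 0.449
```

Run:
```python
from h import *
o=snap("p11"); zoom(o["scene"],100,220,200,150,4,"pics/p11z.png",1.5)
k,t=knob(1.67)
plan([((565,190,225),Rdown(91.6)),((530,100,235),Rdown(t+180)),((*k,230),Rdown(t+180))])
```

```text
turn [ 0.009  0.259 -0.003] shift cm [-5.21 -0.48 -6.31] rows 2.1 q6~ 17
turn [0.022 0.259 0.096] shift cm [-14.08  -4.2   -5.03] rows 3.7 q6~ 15
turn [0.022 0.259 0.096] shift cm [-18.38  -5.63  -3.39] rows 4.7 q6~ 10
```

View pics/p11z.png

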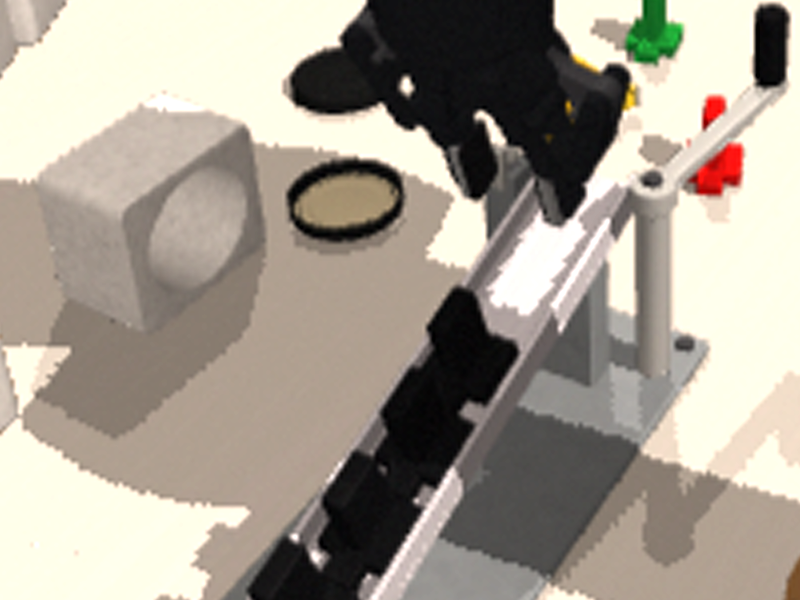

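Emit:
move_arm(series=[[0,0.05,0,0,0,-4,0.45],[0,0.1,0.02,-3,-0.5,-6.5,0.45],[0.01,0.16,0.04,-7,-2,-6.5,0.45],[0.02,0.22,0.07,-11,-3.2,-6,0.45],[0.02,0.26,0.096,-14,-4.2,-5,0.45]])

```text
time_s: 29.82
eef_pos: [530.0, 99.0, 237.1]
ee_rot: [0.001, 0.732, 0.681, 0.004]
force: [1.7, -1.2, 0.8]
grip_width: 0.453
```

Run:
```python
from h import *
k,t=knob(1.67)
plan([((*k,215),Rdown(t+180)),((*k,137),Rdown(t+180))])
```

```text
turn [ 0.007 -0.004 -0.001] shift cm [-4.6  -0.98  2.18] rows 1.2 q6~ 10
turn [ 0.007 -0.004 -0.001] shift cm [-4.63 -1.03  9.98] rows 2.7 q6~ 10
```

Emit:
move_arm(series=[[0,0,0,-2.5,-0.5,0,0.45],[0,0,0,-4.6,-1,1,0.45],[0,0,0,-4.6,-1,2.2,0.45],[0,0,0,-4.6,-1,2.2,0.45]])

```text
time_s: 30.15
eef_pos: [515.9, 53.1, 213.7]
ee_rot: [0.0, 0.733, 0.68, 0.003]
force: [0.4, 0.0, -0.6]
grip_width: 0.448
```

Run:
```python
from h import *
k,t=knob(1.67)
o=snap("q1"); zoom(o["scene"],220,150,160,120,5,"pics/q1z.png",1.5)
zoom(o["top"],150,180,120,90,6,"pics/q1t.png",1.8)
plan([((*k,137),Rdown(t+180))])
```

```text
turn [ 0.007 -0.004 -0.001] shift cm [-0.06 -0.05  7.83] rows 1.9 q6~ 10
```

View pics/q1z.png

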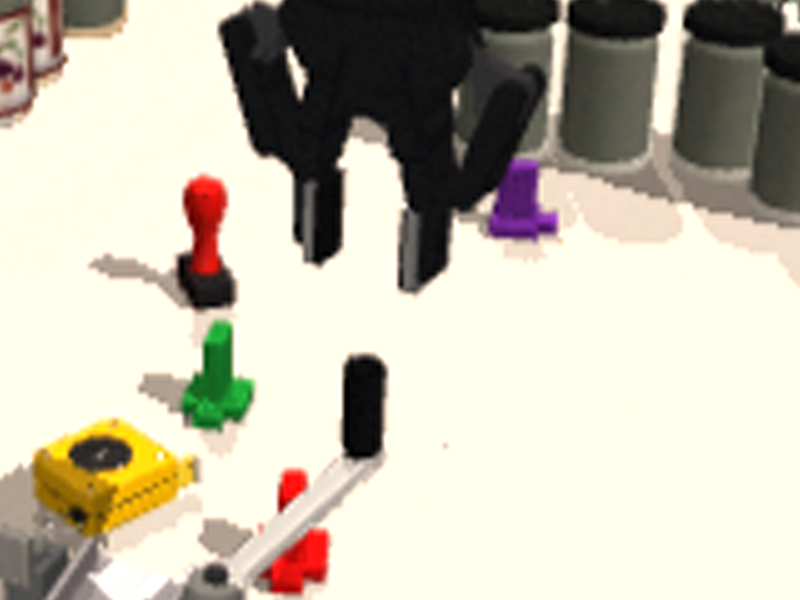

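View pics/scene_q1.png

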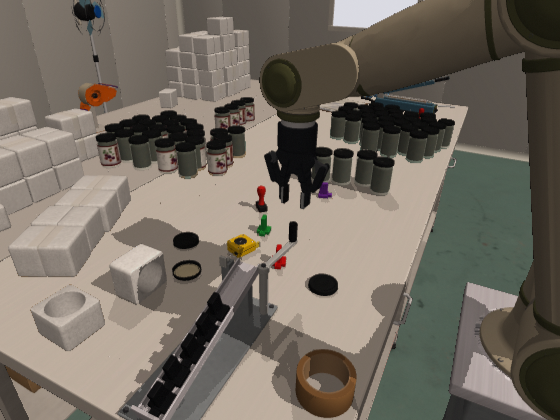

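Emit:
move_arm(series=[[0,0,0,0,0,3,0.45],[0,0,0,0,0,6,0.45],[0,0,0,0,0,7.5,0.45],[0,0,0,0,0,7.5,0.33],[0,0,0,0,0,7.5,0.33]])

```text
time_s: 30.67
eef_pos: [518.0, 55.1, 141.1]
ee_rot: [0.001, 0.732, 0.681, 0.004]
force: [-0.1, 0.6, 0.6]
grip_width: 0.332
```

Run:
```python
from h import *
w=[]
for a in (1.67,1.55,1.43,1.31,1.19,1.07):
    k,t=knob(a); w.append(((*k,138),Rdown(t+180)))
plan(w)
```

```text
turn [ 0.008 -0.004 -0.   ] shift cm [-0.12 -0.09  0.31] rows 0.1 q6~ 10
turn [ 0.008 -0.004 -0.12 ] shift cm [-0.04  1.25  0.32] rows 1.0 q6~ 3
turn [ 0.008 -0.003 -0.24 ] shift cm [0.2  2.57 0.33] rows 1.9 q6~ -4
turn [ 0.009 -0.003 -0.36 ] shift cm [0.59 3.86 0.34] rows 2.9 q6~ -11
turn [ 0.009 -0.002 -0.48 ] shift cm [1.14 5.08 0.35] rows 3.8 q6~ -17
turn [ 0.009 -0.002 -0.6  ] shift cm [1.83 6.23 0.37] rows 4.8 q6~ -24
```

Emit:
move_arm(series=[[0,0,-0.12,0,1.2,0.2,0.33],[0,0,-0.24,0.2,2.6,0.2,0.33],[0,0,-0.36,0.6,3.9,0.2,0.33],[0,0,-0.48,1.1,5.1,0.2,0.33],[0,0,-0.6,1.8,6.2,0.2,0.33]])

```text
time_s: 31.08
eef_pos: [582.8, 68.8, 142.0]
ee_rot: [0.004, 0.495, 0.869, 0.004]
force: [-0.8, -0.9, -0.4]
grip_width: 0.327
```

Run:
```python
from h import *
w=[]
for a in (1.07,.95,.83,.71,.59,.47):
    k,t=knob(a); w.append(((*k,138),Rdown(t+180)))
plan(w)
```

```text
turn [0.012 0.003 0.006] shift cm [ 0.07 -0.11  0.4 ] rows 0.1 q6~ -24
turn [ 0.011  0.004 -0.114] shift cm [0.15 1.23 0.41] rows 0.9 q6~ -30
turn [ 0.011  0.004 -0.234] shift cm [0.38 2.56 0.43] rows 1.9 q6~ -36
turn [ 0.011  0.005 -0.354] shift cm [0.77 3.84 0.44] rows 2.8 q6~ -42
turn [ 0.011  0.006 -0.474] shift cm [1.31 5.07 0.45] rows 3.8 q6~ -48
turn [ 0.01   0.006 -0.594] shift cm [1.99 6.23 0.46] rows 4.8 q6~ -54
```

Emit:
move_arm(series=[[0.01,0,-0.12,0.1,1.2,0.4,0.33],[0.01,0,-0.24,0.4,2.6,0.4,0.33],[0.01,0,-0.36,0.8,3.8,0.4,0.33],[0.01,0,-0.48,1.3,5.1,0.4,0.33],[0.01,0,-0.6,2,6.2,0.4,0.33]])

```text
time_s: 31.5
eef_pos: [627.4, 118.4, 141.0]
ee_rot: [0.005, 0.213, 0.977, -0.001]
force: [0.1, 0.0, -1.2]
grip_width: 0.333
```

Run:
```python
from h import *
w=[]
for a in (.47,.35,.23,.11,.0,-.04,-.08):
    k,t=knob(a); w.append(((*k,138),Rdown(t+180)))
plan(w)
o=snap("q2"); zoom(o["scene"],180,150,160,120,5,"pics/q2z.png",1.5)
```

```text
turn [-0.     0.01   0.012] shift cm [ 0.08 -0.11  0.3 ] rows 0.1 q6~ -54
turn [-0.001  0.009 -0.108] shift cm [0.15 1.23 0.3 ] rows 0.9 q6~ -60
turn [-0.001  0.009 -0.228] shift cm [0.37 2.55 0.3 ] rows 1.8 q6~ -66
turn [-0.002  0.009 -0.348] shift cm [0.75 3.84 0.29] rows 2.8 q6~ -71
turn [-0.003  0.009 -0.458] shift cm [1.23 4.97 0.29] rows 3.7 q6~ -77
turn [-0.003  0.009 -0.498] shift cm [1.44 5.37 0.29] rows 4.0 q6~ -79
turn [-0.003  0.009 -0.538] shift cm [1.66 5.76 0.28] rows 4.3 q6~ -81
```

View pics/q2z.png

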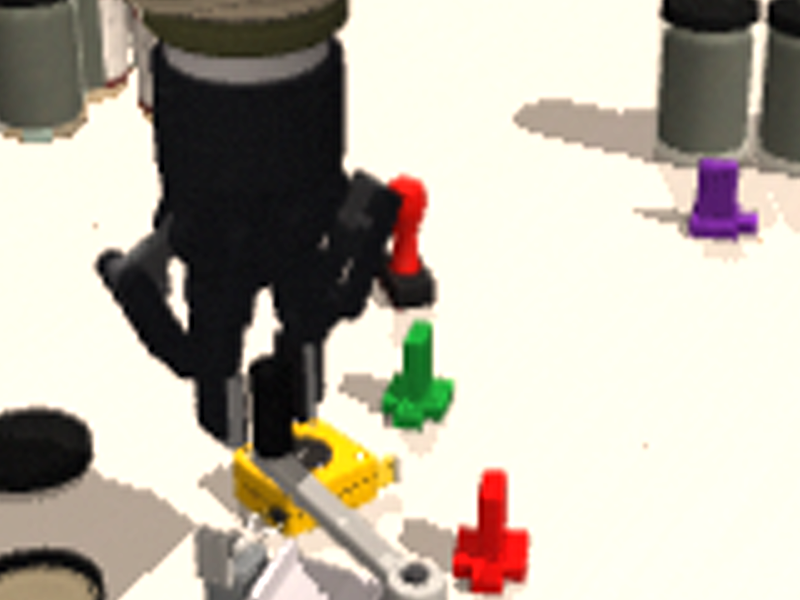

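Emit:
move_arm(series=[[0,0,-0.11,0.15,1.2,0.3,0.33],[0,0.01,-0.23,0.4,2.5,0.3,0.33],[0,0.01,-0.35,0.8,3.8,0.3,0.33],[0,0.01,-0.46,1.2,5,0.3,0.33],[0,0.01,-0.49,1.4,5.3,0.3,0.33]])

```text
time_s: 32.02
eef_pos: [637.1, 174.0, 138.9]
ee_rot: [0.0, -0.03, 1.0, -0.001]
force: [2.8, -11.9, 0.8]
grip_width: 0.329
```

Run:
```python
from h import *
w=[]
for a in (0,-.04,-.06,-.08):
    k,t=knob(a); w.append(((*k,138),Rdown(t+180)))
plan(w); print(ctrl.sense()["force"])
o=snap("q3"); zoom(o["scene"],160,160,160,120,5,"pics/q3z.png",1.5)
for a in (0,.1,.2): print(proj(o["scene"],(*knob(a)[0],172)))
```

```text
turn [-0.003  0.001  0.032] shift cm [ 0.04 -0.52  0.09] rows 0.3 q6~ -77
turn [-0.003  0.001 -0.008] shift cm [ 0.04 -0.07  0.09] rows 0.1 q6~ -79
turn [-0.003  0.001 -0.028] shift cm [0.04 0.15 0.09] rows 0.2 q6~ -80
turn [-0.003  0.001 -0.048] shift cm [0.05 0.37 0.09] rows 0.4 q6~ -81
[  2.82176658 -11.92406937   0.81688155]
[214.37622648 233.59297817]
[217.63384322 231.01576735]
[221.25627486 228.646193  ]
```

View pics/q3z.png

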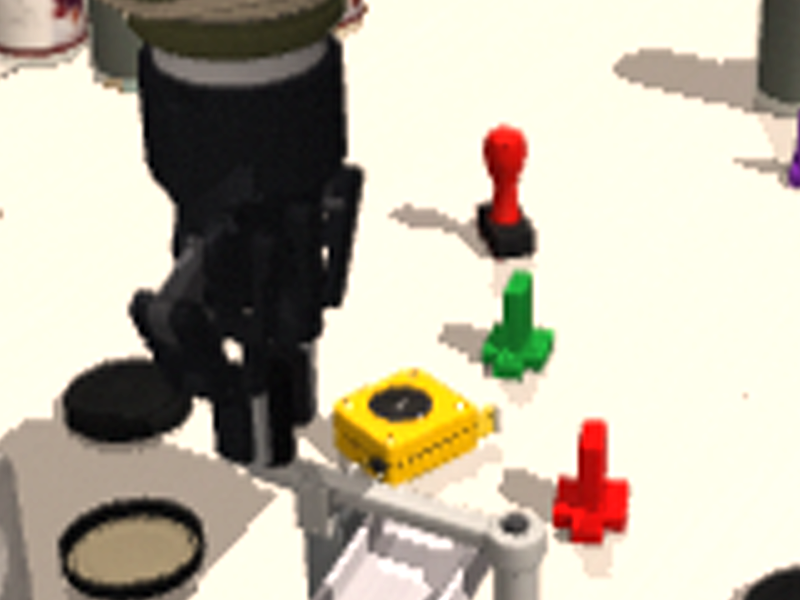

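Emit:
move_arm(series=[[0,0,0,0,0,0,0.33],[0,0,0.03,0,-0.5,0,0.4],[0,0,0.03,0,-0.5,0,0.45],[0,0,0.03,0,-0.5,-3,0.45],[0,0,0.03,0,-0.5,-7,0.45]])

```text
time_s: 32.53
eef_pos: [635.7, 167.5, 206.2]
ee_rot: [-0.004, -0.011, 1.0, -0.001]
force: [0.4, -0.1, 0.3]
grip_width: 0.45
```

Emit:
move_arm(series=[[0,0,0,0,0,-4,0.45],[0,0,0,3,0,-8,0.45],[0,0,0,7,0,-9,0.45],[0,0,0,11,0,-9,0.45],[0,0,0,14,0,-9,0.45]])

```text
time_s: 32.95
eef_pos: [494.2, 164.4, 298.4]
ee_rot: [-0.002, -0.01, 1.0, -0.001]
force: [0.5, -0.2, 0.2]
grip_width: 0.454
```

Run:
```python
from h import *
o=snap("q4"); zoom(o["scene"],140,190,160,120,5,"pics/q4z.png",1.5)
zoom(o["top"],70,170,180,110,4.4,"pics/q4t.png",1.8)
for a in (0,.1,.2): print(proj(o["scene"],(*knob(a)[0],172)),proj(o["top"],(*knob(a)[0],172)))
```

```text
[214.37622648 233.59297817] [186.85946439 193.28722173]
[217.63384322 231.01576735] [191.9319721 193.5250636]
[221.25627486 228.646193  ] [196.94567889 194.26718365]
```

View pics/q4z.png

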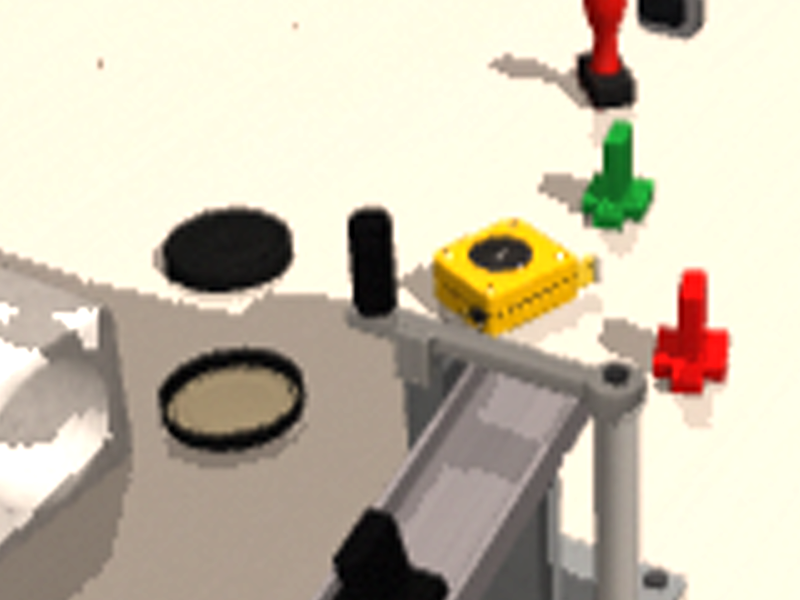

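View pics/q4t.png

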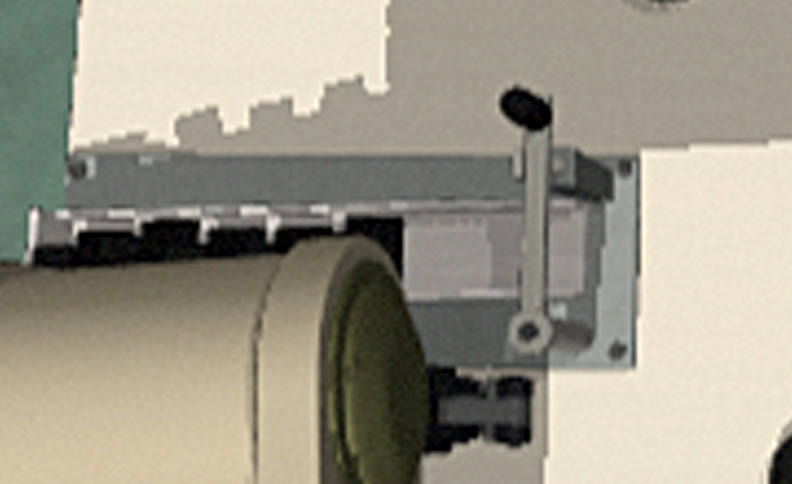

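View pics/scene_q4.png

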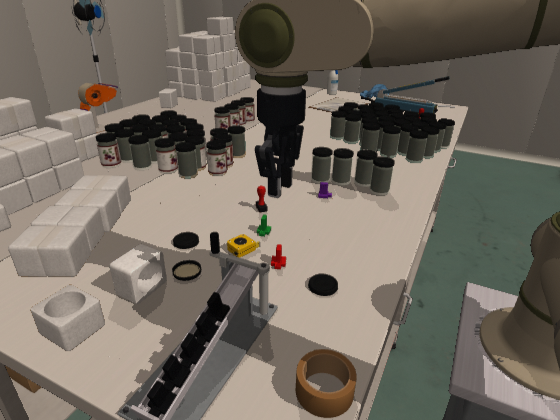

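Run:
```python
from rig import job
print(job.finish_job())
```

```text
the job is handed in; nothing more can be done
None
```

The job is handed in. All five black clips that stood on the table are in the channel, and the keeper bar is shut. The handover gave no verdict. The robot clock stood at about 33 s of the 210 s allowed.

- **Opening:** I swung the keeper bar from about 0.70 rad to about 1.67 rad before loading anything, so past square.
- **Loading:** Each clip was picked up by its fin and set down at the load point with the tool tilted 15°, then released. The pictures after each release showed the clip sliding down on its sole, fin up and tongue downhill. No clip was knocked aside and I noticed no slip of the grip.
- **Shutting:** I pushed the bar until it pressed on its stop with about 12 N at the fingers, then backed off and lifted away.

**Last checks:**
- **Clips:** The last scene view shows five clips in line in the channel and none left on the table. The last top view has most of the channel hidden by the arm, so the line-up rests on the scene view.
- **Keeper bar:** The scene view shows the knob about one pixel from where a shut bar should put it. The top view agrees with 0 to 0.02 rad, well past the detent's top at 0.09. The snap itself was not measured separately.
- **Bystanders:** The tape measure, stamp, lids and coloured look-alikes look unmoved by eye in the scene views.
- **Robot:** The arm was clear of everything at handover. No check failed or disagreed.

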